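Load the bite-block dryer and start its fan

ROBOT

A 6-joint arm with a two-finger parallel gripper is mounted at the origin on the work surface. World frame = base frame: x ahead of the robot, y to its left, z up, the work surface at z = 0. Lengths are in mm, angles in rad, forces in N, time in s.
With the tool pointing down it reaches from about 400 to 925 mm from the base axis. Payload 12.5 kg.
Tool frame: the origin (TCP) lies at the very end of the fingers, on their centre line; the grasp point (between the pads) lies env.hold_point_z behind it (env.hold_point_z is the distance from the TCP to the grasp point, in mm); y points along the fingers, z is the direction in which the jaws open and shut, and the axes are right-handed (so a half turn about y gives the same grasp; the last joint's range is limited). The gripper opens to 95 mm and grips with 3 to 60 N. Pads are 20 mm wide; open, the fingers measure 119 mm over their backs; the gripper's body (75 mm by 180 mm) begins 59 mm behind the grasp point.
Start: joints at [-1.446, 0.491, 1.559, -0, 1.092, -0.106], TCP at [142.995, -608.444, 176.561] pointing down, gripper open.
Joint ranges: [-3.1, 3.1], [-0.84, 2.19], [0.05, 2.79], [-1.13, 4.28], [0.06, 2.93], [-2.69, 2.69]. Speed limits (rad/s): [2.22, 2.22, 2.79, 3.14, 3.14, 3.14].

INTERFACE

Orientations are given as [roll, pitch, yaw] about the fixed x, y, z axes, in that order (R = Rz(yaw) Ry(pitch) Rx(roll)).
In Python, from cell import env gives the robot as it stands.
- The arm moves only by the shell command python3 -m inch 'ROWS'. ROWS is JSON, one flat list of numbers, 7 for each row, row after row: the shift along the tool's x, y, z in m, then the turn, a rotation vector about the tool's x, y, z in degrees, then the closure, from -1 (fully open) to 1 (shut). In form: [tx, ty, tz, ax, ay, az, hand, tx, ty, tz, ax, ay, az, hand, ...]. A call has 1 to 10 rows; each row shifts and turns the commanded pose from where the row before left it, along the tool's axes as they then stand; what a row does not reach is not made up. A row lasts 1/10 s, in which the tool goes at most 50 mm and 8.59 degrees, less where a joint would pass 70% of its speed; a pose out of reach is approached as far as the arm can. A call is refused whole if a number of a shift passes 0.05 or a number of a turn 8.59, either way. A call with a gripper value outside its range is refused whole. The fingers move at their own pace and stop on an object; the grip force is fixed at half the most. Time passes only in rows, so rows that do not move let the fingers close. It gives the time, the measured TCP pose, the force and the opening at its end, in the units of the state.
- env.state(): the state, without advancing time (a new reading comes with each control period).
- env.read_camera(name): name is "side" or "top" or "wrist"; returns a dict with "pixels" (400x640x3 uint8, blue, green, red), "depth" (400x640 float32, mm along the optical axis (not along the pixel's ray), 0 where there is no reading), "mtx" (3x3 intrinsics, pixels), "R" (3x3) and "t" (3): a world point X has camera coordinates R X + t. Camera axes: x right, y down, z forward; pixel columns grow to the right and rows downward; lengths in mm; the calibration is good to about 2 mm. A picture is of the moment at which its call begins.
- env.job_done(): hands the job in, once; it reports no verdict.
The state is a dict: "t": time; "joints": joint angles; "qvel": joint speeds; "tau": joint torques, N m; "eef_pos": TCP position; "tcp_rot": TCP orientation; "ft_force": force on the tool from outside, world axes, zero at the start; "moment": the same for the moment, N m; "opening": opening from 0.0 (shut) to 1.0 (fully open).
Only numpy, scipy, OpenCV 4.12 (cv2) and the standard library are available. Lean on these libraries where they do the work, as an engineer would, in place of code of your own. Each camera call takes 0.05 s, during which the arm holds its last target.

TASK

Get the washed bite blocks drying: first flip the dryer's fan toggle off and lift the dry yellow beaker out of the drying bin to stand upright on the middle of the cork coaster. Then load every green bite block into the bin, tipping those in the carrier tray off over its open edge straight into the bin and putting in those that lie on the bench. Stand the empty tray upright on the middle of its blue mat again, only then flip the fan back on, and leave the other things on the bench where they are.

Things in the scene. Friction and masses are not known exactly. Their poses are not given: they have to be found in the camera images.
- dryer: Warm-air drying bin, fixed: open-topped white box, outside 190 (x) by 220 (y) mm, 100 mm high, walls 6 mm (mouth 178 by 208 mm), flat inner floor 20 mm above the bench. Origin: centre of its underside. On its -y side stands a grey control box, 90 (x) by 80 (y) mm, 100 mm high, with the fan's toggle in the middle of its top.
- fan_toggle (a joint): Red bat toggle of the dryer's fan, 58 mm long, swinging about the dryer's y axis on a pivot at (0, -150, 100) mm in the dryer's frame. 0 rad = OFF, leaning 0.5 rad towards the dryer's -x (robot's side, black dot); 1 rad = ON, leaning 0.5 rad towards its +x (far side, red dot). Starts ON. Snaps over its centre (0.5 rad) and stays; about 1 to 2 N at the tip moves it.
- toggle_tip (a point): Point in the bat toggle's red head (18 mm thick), 49 mm from the pivot and 9 mm short of the bat's rounded end; moves with the bat.
- mat: Blue drip mat, fixed, 190 (x) by 170 (y) mm, 4 mm thick: the carrier tray's place. Origin: centre of its underside.
- tray: Loose carrier tray of slippery polished steel, 160 (x) by 130 (y) mm, about 0.35 kg. Walls 40 mm high on its -x, +x and -y sides; the +y side is open and ends in a low sloping lip, over which pieces slide when that side is tipped down by 40 degrees or more. Inner floor 7 mm above the underside. Origin: centre of its underside; z up when upright.
- tray_handle (a point): Centre of the tray's handle, a black bar 14 mm thick (y) and 24 mm high (z) that runs along the tray's x over its middle like a basket handle, on a post at each end, 145 mm of it free; 95 mm above the tray's underside. Axes are the tray's.
- tray_lip (a point): Middle of the tray's open spill edge: 65 mm from the bar's centre along the tray's +y and 83 mm below it (12 mm above the tray's underside).
- beaker_c (a point): Dry yellow beaker, open at the top, 58 mm across at the rim and 54 at the base, 75 mm high, about 80 g, point at its centre; starts standing upright on the floor of the drying bin, near its middle.
- coaster: Round cork coaster, fixed, 100 mm across, 5 mm thick: the beaker's place. Origin: centre of its underside.
- wet0_c (a point): Green hard-plastic bite block, 62 (x) by 34 (y) by 28 (z) mm, about 60 g, point at its centre; starts lying in the carrier tray. May be absent.
- wet1_c (a point): Green hard-plastic bite block, 62 (x) by 34 (y) by 28 (z) mm, about 60 g, point at its centre; starts lying in the carrier tray. May be absent.
- wet2_c (a point): Green hard-plastic bite block, 62 (x) by 34 (y) by 28 (z) mm, about 60 g, point at its centre; starts lying in the carrier tray. May be absent.
- wet3_c (a point): Green hard-plastic bite block, 62 (x) by 34 (y) by 28 (z) mm, about 60 g, point at its centre; starts lying in the carrier tray. May be absent.
- stray0_c (a point): Green hard-plastic bite block, 62 (x) by 34 (y) by 28 (z) mm, about 60 g, point at its centre; starts lying on the bench by itself. May be absent.
- stray1_c (a point): Green hard-plastic bite block, 62 (x) by 34 (y) by 28 (z) mm, about 60 g, point at its centre; starts lying on the bench by itself. May be absent.
- stray2_c (a point): Green hard-plastic bite block, 62 (x) by 34 (y) by 28 (z) mm, about 60 g, point at its centre; starts lying on the bench by itself. May be absent.
- clipper: Black hair clipper lying on the bench, 140 by 42 by 26 mm, long along its x; origin at the centre of its underside. Not part of the job.
- gel: Upright bottle of scanning gel, 60 mm across, 170 mm high; origin at the centre of its underside. Not part of the job.
- swabs: Glass jar, 80 mm across, 100 mm high; origin at the centre of its underside. Not part of the job.
- bowl: Steel dish, 90 mm across, 35 mm high; origin at the centre of its underside. Not part of the job.
- mug: Blue mug, 76 mm across, 90 mm high; origin at the centre of its underside. Not part of the job.
- brush: Cleaning brush lying on the bench; origin at the centre of its underside. Not part of the job.
There are look-alikes about, which are no part of the job. What is shaped like the tray but orange is not meant. What is shaped like the part that bears stray2_c but black is not meant.

How it is judged (in metres and radians):
On the way, in this order (a step that is already met when the one before it is completed fails the run):
1. the fan toggle is off, the beaker still in the bin and no bench block put in yet (value of joint fan_toggle below 0.15 rad and horizontal distance between beaker_c and dryer below 0.11 m and horizontal distance between each of stray0_c, stray1_c, stray2_c and dryer above 0.14 m), for 0.2 s.
2. the beaker stands upright on the coaster, let go, before any bench block is put in the bin (value of joint fan_toggle below 0.15 rad and horizontal distance between beaker_c and coaster below 0.03 m and height (world z) of beaker_c below 0.05 m and angle between beaker_c's own z axis and vertical below 0.1 rad and horizontal distance between each of stray0_c, stray1_c, stray2_c and dryer above 0.14 m and contact force between the fingers and beaker below 0.1 N), for 0.2 s.
3. with the fan off, the carrier tray is tipped (more than 0.5 rad) with its open edge over the bin (value of joint fan_toggle below 0.15 rad and angle between tray_handle's own z axis and vertical above 0.5 rad and z of tray_lip in the frame of dryer above 0.04 m and x of tray_lip in the frame of dryer between -0.1 and 0.1 m and y of tray_lip in the frame of dryer between -0.115 and 0.115 m), for 0.1 s.
4. with the fan still off, every block lies in the bin and the tray stands upright on its mat (value of joint fan_toggle below 0.15 rad and x of wet0_c in the frame of dryer between -0.091 and 0.091 m and y of wet0_c in the frame of dryer between -0.106 and 0.106 m and z of each of wet0_c, wet1_c, wet2_c, wet3_c, stray0_c, stray1_c, stray2_c in the frame of dryer below 0.092 m and x of wet1_c in the frame of dryer between -0.091 and 0.091 m and y of wet1_c in the frame of dryer between -0.106 and 0.106 m and x of wet2_c in the frame of dryer between -0.091 and 0.091 m and y of wet2_c in the frame of dryer between -0.106 and 0.106 m and x of wet3_c in the frame of dryer between -0.091 and 0.091 m and y of wet3_c in the frame of dryer between -0.106 and 0.106 m and x of stray0_c in the frame of dryer between -0.091 and 0.091 m and y of stray0_c in the frame of dryer between -0.106 and 0.106 m and x of stray1_c in the frame of dryer between -0.091 and 0.091 m and y of stray1_c in the frame of dryer between -0.106 and 0.106 m and x of stray2_c in the frame of dryer between -0.091 and 0.091 m and y of stray2_c in the frame of dryer between -0.106 and 0.106 m and horizontal distance between tray_handle and mat below 0.045 m and height (world z) of tray_handle below 0.11 m and angle between tray_handle's own z axis and vertical below 0.1 rad), for 0.2 s.
5. the fan toggle is on (value of joint fan_toggle above 0.85 rad), for 0.2 s.
At the end, for the whole second after the job is handed in: The fan toggle is on (above 0.85 rad); every block present lies in the bin (centre within the walls, below the rim); the tray stands upright (0.1 rad), at rest, its handle within 45 mm of the mat's centre; the beaker stands upright (0.1 rad) within 30 mm of the coaster's centre (value of joint fan_toggle above 0.85 rad and x of wet0_c in the frame of dryer between -0.091 and 0.091 m and y of wet0_c in the frame of dryer between -0.106 and 0.106 m and z of each of wet0_c, wet1_c, wet2_c, wet3_c, stray0_c, stray1_c, stray2_c in the frame of dryer below 0.092 m and x of wet1_c in the frame of dryer between -0.091 and 0.091 m and y of wet1_c in the frame of dryer between -0.106 and 0.106 m and x of wet2_c in the frame of dryer between -0.091 and 0.091 m and y of wet2_c in the frame of dryer between -0.106 and 0.106 m and x of wet3_c in the frame of dryer between -0.091 and 0.091 m and y of wet3_c in the frame of dryer between -0.106 and 0.106 m and x of stray0_c in the frame of dryer between -0.091 and 0.091 m and y of stray0_c in the frame of dryer between -0.106 and 0.106 m and x of stray1_c in the frame of dryer between -0.091 and 0.091 m and y of stray1_c in the frame of dryer between -0.106 and 0.106 m and x of stray2_c in the frame of dryer between -0.091 and 0.091 m and y of stray2_c in the frame of dryer between -0.106 and 0.106 m and horizontal distance between tray_handle and mat below 0.045 m and height (world z) of tray_handle below 0.11 m and angle between each of tray_handle, beaker_c's own z axis and vertical below 0.1 rad and horizontal distance between beaker_c and coaster below 0.03 m and height (world z) of beaker_c below 0.05 m and linear speed of tray below 0.02 m/s); the robot touches nothing.
It fails at once if a bystander on the bench (clipper, gel bottle, jar, dish, mug, brush) is pushed more than 5 cm (distance of any of clipper, gel, swabs, bowl, mug, brush from where it was at the start of the episode above 0.05 m).
It fails at once if the gel bottle, jar, dish or mug is knocked over (angle between any of gel, swabs, bowl, mug's own z axis and vertical above 0.5 rad).
Of wet0, wet1, wet2, wet3 only 2 to 4 are there at a start; the rules pass over those that are not, and their reading is None.
Of stray0, stray1, stray2 only 2 to 3 are there at a start; the rules pass over those that are not, and their reading is None.
At some moment in a run one of stray0, stray1, stray2 may be knocked a few centimetres aside while the robot is not near it.
It also fails if it takes over 208 s, if anything falls off the work surface, if the arm or the gripper's body presses on something with over 40 N, if the wrist force passes 120 N, or if a joint passes its speed limit or range.

## Working session

There is one attempt and no reset: what is moved stays moved. The work goes in short steps, Python scripts to look and compute and a shell command to move; the robot and the scene stay as the last step left them, time stands still between calls to the robot, and variables do not carry over. Pictures are saved under pics/ and viewed, and the job is handed in when it is done.

```bash
ls -la; mkdir -p pics
python3 - <<'E'
from cell import env
import cv2
print(env.state(), env.hold_point_z)
for n in ("side","top","wrist"):
    c=env.read_camera(n); cv2.imwrite(f"pics/{n}0.png",c["pixels"]); print(n,c["mtx"].round(1).tolist(),c["R"].round(3).tolist(),c["t"].round(1).tolist())
E
```

```text
total 12
drwxr-xr-x  3 agent agent 4096 Dec  7 16:24 .
drwxr-xr-x 23 root  root  4096 Dec  7 16:24 ..
drwxr-xr-x  2 agent agent 4096 Dec  7 16:24 pics
{'t': 0.0, 'joints': array([-1.44560608e+00,  4.91603525e-01,  1.55948157e+00,  1.21519719e-05,
        1.09171428e+00, -1.05600712e-01]), 'qvel': array([ 0.00022425, -0.00058509,  0.00104106,  0.00120241, -0.00138756,
       -0.00023369]), 'tau': array([-3.87632845e-04, -6.12645864e+01, -2.58184004e+01,  6.91613881e-02,
        4.81963798e-02, -9.89821251e-05]), 'eef_pos': array([ 142.95346399, -608.11495313,  175.92340801]), 'tcp_rot': array([-1.57199519e+00,  1.37911411e-04, -2.91080739e+00]), 'ft_force': array([-0.49226029,  0.59516162,  0.33347233]), 'moment': array([ 0.01021215,  0.03277127, -0.05909804]), 'opening': 1.000158388164633} 18.8
side [[429.4, 0.0, 322.8], [0.0, 429.4, 197.9], [0.0, 0.0, 1.0]] [[-0.985, -0.171, 0.019], [-0.103, 0.496, -0.862], [0.138, -0.851, -0.506]] [452.3, 170.6, 1248.8]
top [[487.8, 0.0, 315.8], [0.0, 487.8, 199.2], [0.0, 0.0, 1.0]] [[0.026, -1.0, -0.006], [-0.987, -0.025, -0.159], [0.159, 0.011, -0.987]] [-11.4, 464.8, 1397.4]
wrist [[324.4, 0.0, 313.0], [0.0, 324.4, 200.1], [0.0, 0.0, 1.0]] [[0.229, -0.973, -0.0], [-0.941, -0.221, 0.257], [-0.25, -0.058, -0.966]] [-624.1, -29.7, 390.2]
```

View pics/top0.png

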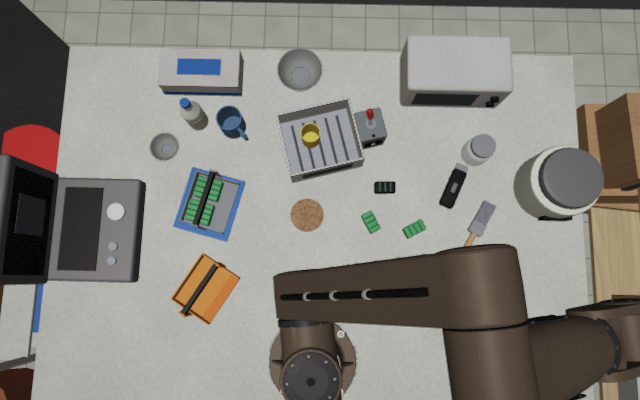

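View pics/side0.png

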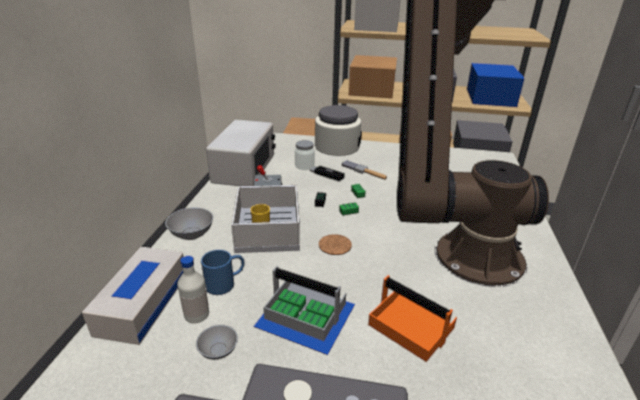

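View pics/wrist0.png

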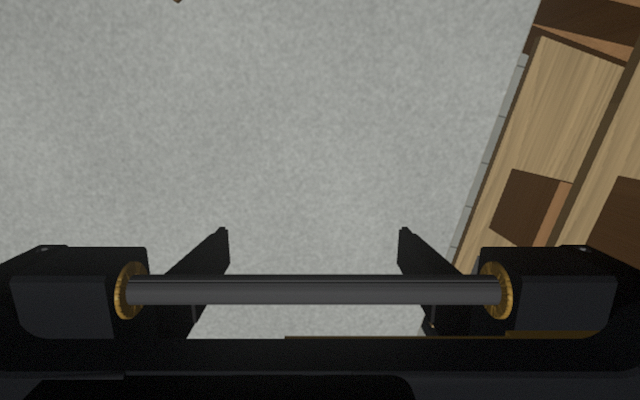

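Top view: dryer at (320,140), toggle (370,115), yellow beaker (310,135), coaster (307,215), steel tray on its blue mat (209,203), orange decoy (206,288), green strays (371,222) and (414,229), black decoy (385,187). Next I'll measure them.

```bash
cat > h.py <<'E'
from cell import env
import numpy as np, cv2
def shot(n,name=None):
    c=env.read_camera(n)
    if name: cv2.imwrite(f"pics/{name}.png",c["pixels"])
    return c
def cloud(c):
    d=c["depth"]; v,u=np.mgrid[:400,:640]
    K=c["mtx"]; P=np.stack([(u-K[0,2])/K[0,0]*d,(v-K[1,2])/K[1,1]*d,d],-1)
    W=(P-c["t"])@c["R"]; W[d<=0]=np.nan
    return W
def proj(c,X):
    p=c["mtx"]@(c["R"]@np.array(X,float)+c["t"]); return p[:2]/p[2]
def ray(c,uv,z):
    o=-c["R"].T@c["t"]; d=c["R"].T@np.linalg.inv(c["mtx"])@np.array([uv[0],uv[1],1.])
    return o+d*(z-o[2])/d[2]
def hsv(c): return cv2.cvtColor(c["pixels"],cv2.COLOR_BGR2HSV)
R_={"green":((45,90,40),(85,255,255)),"blue":((100,130,60),(125,255,255)),"yellow":((20,120,80),(35,255,255)),
 "cork":((5,60,60),(16,170,220)),"red":((0,150,80),(6,255,255)),"orange":((7,190,100),(18,255,255))}
def blobs(c,col,amin=25,close=0):
    m=cv2.inRange(hsv(c),*R_[col])
    if close: m=cv2.morphologyEx(m,cv2.MORPH_CLOSE,np.ones((close,close)))
    n,l,s,ce=cv2.connectedComponentsWithStats(m)
    return [(l==i,ce[i],s[i]) for i in range(1,n) if s[i][4]>=amin]
def rpy(): 
    from scipy.spatial.transform import Rotation as Ro
    s=env.state(); return s["eef_pos"],Ro.from_euler("xyz",s["tcp_rot"])
E
python3 - <<'E'
from h import *
np.set_printoptions(precision=1,suppress=True)
c=shot("top"); W=cloud(c)
for col in R_:
    for m,ce,s in blobs(c,col,close=5 if col=="green" else 3):
        p=W[m]; p=p[~np.isnan(p[:,0])]
        if len(p)==0: continue
        r=cv2.minAreaRect(np.argwhere(m)[:,::-1].astype(np.float32))
        print(col,ce.round(),s[4],"med",np.median(p,0),"z5-95",np.percentile(p[:,2],[5,95]),"mar",[round(float(x),1) for x in (*r[1],r[2])])
E
```

```text
green [195. 198.] 447 med [460.6 354.9  38.7] z5-95 [ 19.4 107.4] mar [10.6, 45.0, 19.2]
green [211. 202.] 439 med [455.3 309.   38.3] z5-95 [21.2 44.5] mar [10.8, 46.2, 18.4]
green [385. 186.] 106 med [ 511.1 -203.9   28.3] z5-95 [22.9 32.9] mar [8.0, 12.0, 90.0]
green [370. 222.] 221 med [ 403.7 -160.9   27.7] z5-95 [22.4 33.2] mar [20.1, 10.7, 63.4]
green [414. 228.] 223 med [ 387.6 -288.8   27.8] z5-95 [22.3 32.7] mar [10.7, 20.6, 63.4]
blue [199.  66.] 636 med [851.1 360.2  81.9] z5-95 [77.1 86.8] mar [42.7, 15.0, 1.5]
blue [203.  93.] 153 med [789.5 353.6  26.1] z5-95 [16.9 34.5] mar [75.0, 2.0, -0.0]
blue [185. 102.] 75 med [704.8 368.  169.1] z5-95 [164. 174.] mar [9.0, 9.0, 90.0]
blue [209. 211.] 765 med [405.9 314.7   4. ] z5-95 [-1.5  9.3] mar [55.0, 62.5, 17.1]
blue [ 37. 308.] 237 med [  92.7 1083.4 -490.5] z5-95 [-499.1 -481.4] mar [4.9, 47.7, 6.3]
yellow [310. 135.] 364 med [660.8  22.6  55.4] z5-95 [22.1 96. ] mar [24.0, 18.0, 90.0]
cork [614. 148.] 5425 med [  744.3 -1063.2  -278.6] z5-95 [-537.4 -149.3] mar [118.0, 62.0, 90.0]
cork [307. 215.] 829 med [422.9  26.6   4.8] z5-95 [-0.5  9.9] mar [31.0, 31.0, 90.0]
cork [461. 325.] 29039 med [ 168.3 -228.1  694.8] z5-95 [246.2 774.4] mar [153.0, 369.0, 90.0]
cork [202. 286.] 1887 med [206.2 326.5   7.7] z5-95 [ 1.7 56.1] mar [46.6, 59.6, 33.7]
cork [624. 296.] 84 med [  197.3 -1209.8  -519.9] z5-95 [-575.4 -419.8] mar [3.0, 27.0, 90.0]
cork [  2. 394.] 64 med [-209.7 1119.3 -393. ] z5-95 [-398.5 -384.5] mar [12.0, 6.0, 90.0]
red [370. 113.] 50 med [ 693.5 -145.1  146. ] z5-95 [131.3 153.8] mar [9.0, 6.0, 90.0]
red [ 32. 145.] 1997 med [ 688. 1038. -260.] z5-95 [-267.5 -252.8] mar [61.5, 40.3, 19.7]
```

Run:
```python
import cv2
a=cv2.imread("pics/top0.png")
cv2.imwrite("pics/top0a.png",cv2.resize(a[85:255,160:400],None,fx=3.3,fy=3.3,interpolation=cv2.INTER_CUBIC))
```

```text
(no output)
```

View pics/top0a.png

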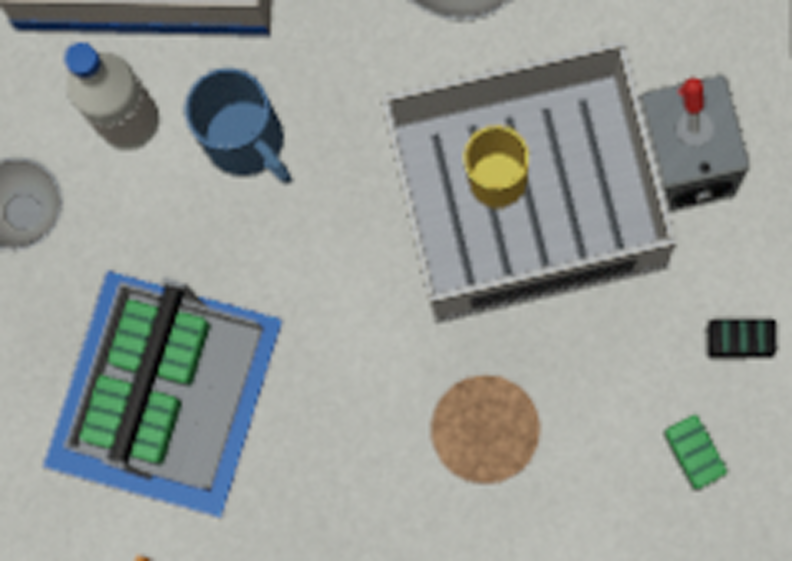

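Run:
```python
import cv2
a=cv2.imread("pics/side0.png")
cv2.imwrite("pics/side0a.png",cv2.resize(a[255:365,230:370],None,fx=5,fy=5,interpolation=cv2.INTER_CUBIC))
cv2.imwrite("pics/side0b.png",cv2.resize(a[140:260,220:390],None,fx=4.5,fy=4.5,interpolation=cv2.INTER_CUBIC))
```

```text
(no output)
```

View pics/side0a.png

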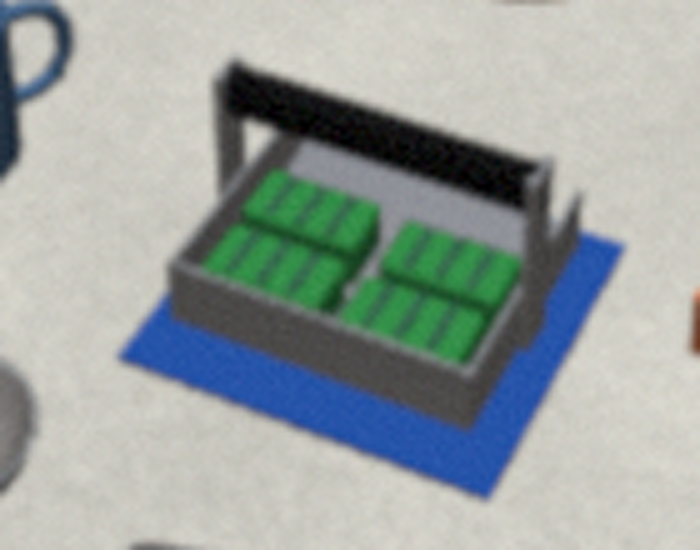

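View pics/side0b.png

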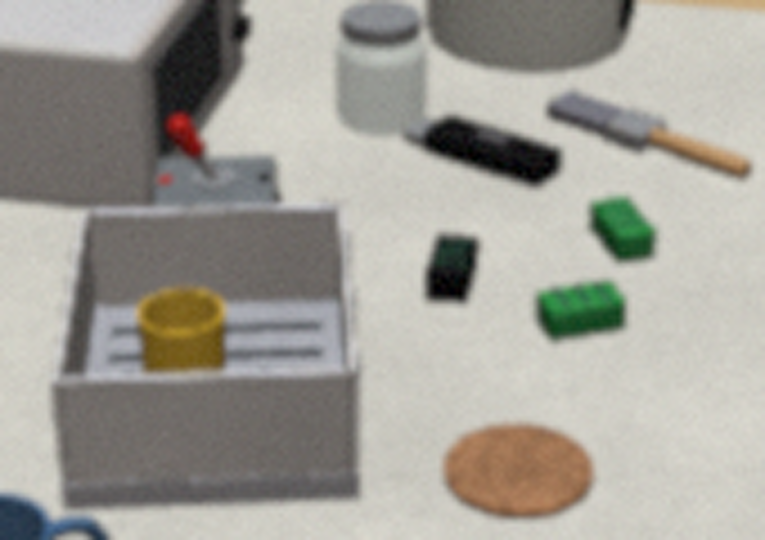

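```bash
cat > meas.py <<'E'
from h import *
np.set_printoptions(precision=1,suppress=True)
c=shot("top"); W=cloud(c); Z=W[...,2]; px=c["pixels"].astype(int)
def near(x0,x1,y0,y1,z0,z1): return (W[...,0]>x0)&(W[...,0]<x1)&(W[...,1]>y0)&(W[...,1]<y1)&(Z>z0)&(Z<z1)
def mar(m,n):
    p=W[m]; r=cv2.minAreaRect(p[:,:2].astype(np.float32)); print(n,"ctr",np.round(r[0],1),"size",np.round(r[1],1),"ang",round(r[2],1),"z",np.median(p[:,2]),len(p)); return r
m=near(520,800,-110,140,93,110)
yl=cv2.inRange(hsv(c),*R_["yellow"])>0
mar(m&~yl,"rim+ctl")
mar(near(520,800,-85,140,93,110)&~yl,"rim")
mar(near(560,760,-230,-95,92,108),"ctlbox")
mar(yl&near(600,720,-40,80,80,105),"beaker rim")
b=[m for m,ce,s in blobs(c,"cork") if abs(ce[0]-307)<6 and abs(ce[1]-215)<6]
if b: print("coaster",ray(c,np.argwhere(b[0]).mean(0)[::-1],5))
dark=(px.max(-1)<60)
mar(dark&near(350,580,230,420,90,125),"handle")
bl=cv2.inRange(hsv(c),*R_["blue"])>0
k=bl&near(300,560,200,450,-6,14)
p=np.array([ray(c,uv[::-1],4)[:2] for uv in np.argwhere(k)],np.float32); r=cv2.minAreaRect(p); print("mat",np.round(r[0],1),np.round(r[1],1),r[2])
for mm,ce,s in blobs(c,"green",close=3):
    if ce[0]<250 : continue
    p=np.array([ray(c,uv[::-1],28)[:2] for uv in np.argwhere(mm)],np.float32); r=cv2.minAreaRect(p); print("grn",ce.round(),np.round(r[0],1),np.round(r[1],1),round(r[2],1))
rd=cv2.inRange(hsv(c),*R_["red"])>0
k=rd&near(600,760,-200,-90,100,180); p=W[k]; print("red",len(p),np.median(p,0),p.min(0),p.max(0), np.argwhere(k).min(0),np.argwhere(k).max(0))
E
python3 meas.py
```

```text
rim+ctl ctr [640.4  -9.7] size [192.1 229. ] ang 14.9 z 99.03536120961768 577
rim ctr [638.6  -3. ] size [192.1 215.1] ang 14.9 z 98.95368253958604 465
ctlbox ctr [ 646.3 -146.3] size [102.3 162.8] ang 90.0 z 99.97064663816923 910
beaker rim ctr [649.5  21.8] size [55.3 52.3] ang 1.4 z 91.67240178440386 92
coaster [423.   26.8   5. ]
handle ctr [452.4 313.9] size [ 15.8 157.8] ang 74.6 z 109.3904769951013 298
mat [449.9 321. ] [166.1 185.8] 75.75247192382812
grn [370. 222.] [ 404.  -161.2] [59.  31.9] 27.9
grn [414. 228.] [ 386.6 -288.7] [31.1 61.1] 27.8
red 50 [ 694.3 -145.2  145.1] [ 684.6 -152.7  103.6] [ 712.7 -136.7  157.5] [109 366] [118 372]
```

Run:
```python
from h import *
np.set_printoptions(precision=1,suppress=True)
for n in("top","side"):
    c=shot(n); W=cloud(c); p=W.reshape(-1,3); p=p[(p[:,2]>94)&(p[:,2]<106)&(np.abs(p[:,0]-645)<160)&(np.abs(p[:,1]+50)<200)]
    for a in(13,14,15,16):
        t=np.radians(a); ex=np.array([np.cos(t),np.sin(t)]); ey=np.array([-np.sin(t),np.cos(t)])
        u=p[:,:2]@ex; v=p[:,:2]@ey
        # control box portion: v< -110ish
        vc=ey@np.array([639,-1])
        box=(v<vc-115)&(v>vc-200); rim=(v>vc-108)&(v<vc+125)
        print(n,a,"rim u",np.percentile(u[rim],[0.5,99.5]),"v",v[rim].max(),"box u",np.percentile(u[box],[1,99]),"v",np.percentile(v[box],[1,99]),len(p))
```

```text
top 13 rim u [523.2 718.8] v -36.14605129271494 box u [580.5 669.5] v [-338.  -260.3] 1363
top 14 rim u [522.2 714.8] v -48.524935251009495 box u [576.6 664.2] v [-348.7 -271.5] 1363
top 15 rim u [520.5 711.3] v -60.67928090753714 box u [570.9 659. ] v [-359.1 -281.9] 1363
top 16 rim u [516.3 709.1] v -70.23378121412549 box u [565.4 653.6] v [-369.7 -292.8] 1363
side 13 rim u [522.  714.4] v -35.188867408757424 box u [540.6 667.1] v [-338.8 -260. ] 880
side 14 rim u [520.3 710.6] v -46.94490506802218 box u [564.7 662.2] v [-349.3 -271.2] 880
side 15 rim u [518.  707.1] v -58.12031669039525 box u [568.8 657.4] v [-360.1 -281.6] 880
side 16 rim u [514.2 705.1] v -67.26848144584443 box u [563.6 655.5] v [-370.8 -293.3] 880
```

Run:
```python
from h import *
np.set_printoptions(precision=0,suppress=True)
c=shot("top"); W=cloud(c)
for uv in [(403,40),(403,60),(405,90),(408,70),(415,100),(510,40),(455,60),(482,147),(300,70),(190,100),(232,120),(455,187)]: print(uv,W[uv[1],uv[0]])
s=shot("side"); 
print("finger col",W[300:380:20,300])
```

```text
(403, 40) [1379. -391. -748.]
(403, 60) [ 881. -248.   90.]
(405, 90) [ 776. -248.  118.]
(408, 70) [ 827. -253.  141.]
(415, 100) [ 762. -285.   77.]
(510, 40) [ 922. -544.  146.]
(455, 60) [ 856. -385.  149.]
(482, 147) [ 617. -470.  101.]
(300, 70) [880.  61.   5.]
(190, 100) [776. 403.  -2.]
(232, 120) [712. 267.   4.]
(455, 187) [ 514. -411.   28.]
finger col [[187.  26. 344.]
 [142.  26. 327.]
 [ 91.  27. 265.]
 [ 48.  25. 281.]]
```

```bash
python3 -m inch '[0,-0.03,0,0,-1.8,0,1, -0.034,-0.003,-0.015,0,0,0,1, -0.034,-0.003,-0.015,0,0,0,1, -0.034,-0.003,-0.015,0,0,0,1, -0.034,-0.003,-0.015,0,0,0,1, -0.034,-0.003,-0.015,0,0,0,1, -0.034,-0.003,-0.015,0,0,0,1, -0.034,-0.003,-0.015,0,0,0,1, -0.034,-0.003,-0.015,0,0,0,1, -0.034,-0.003,-0.015,0,0,0,1]'
python3 -m inch '[-0.034,0,-0.015,0,0,0,1, -0.034,0,-0.015,0,0,0,1, -0.034,0,-0.015,0,0,0,1, -0.034,0,-0.015,0,0,0,1, -0.034,0,-0.015,0,0,0,1, -0.034,0,-0.015,0,0,0,1, -0.034,0,-0.015,0,0,0,1, -0.034,0,-0.015,0,0,0,1, -0.034,0,-0.015,0,0,0,1, -0.034,0,-0.015,0,0,0,1]'
cat > to.py <<'E'
import sys
from h import *
from scipy.spatial.transform import Rotation as Ro
# usage: to.py x y z yaw [tilt] -> delta in tool axes (mm), rotvec deg from current MEASURED pose
a=[float(v) for v in sys.argv[1:]]
p,R=rpy(); s=env.state()
yaw=a[3] if len(a)>3 else None
if yaw is None: Rt=R
else: Rt=Ro.from_euler("z",yaw,degrees=True)*Ro.from_euler("x",-90,degrees=True)*Ro.from_euler("x",a[4] if len(a)>4 else 0,degrees=True)
print("t",round(s["t"],2),"pos",p.round(1),"rpy",np.degrees(s["tcp_rot"]).round(1),"open",round(s["opening"],3),"F",s["ft_force"].round(1),"q",s["joints"].round(2))
print("rotvec(tool)",np.degrees((R.inv()*Rt).as_rotvec()).round(2)," delta in current axes",R.inv().apply(np.array(a[:3])-p).round(1)," delta in target axes",Rt.inv().apply(np.array(a[:3])-p).round(1))
E
python3 to.py 727.5 -137 230 -165
```

```text
t: 1.45
eef_pos: [404.6, -397.6, 233.8]
tcp_rot: [-1.57, 0.0, -2.879]
ft_force: [-0.5, -0.6, 0.3]
opening: 0.216
t: 2.45
eef_pos: [694.1, -164.6, 233.5]
tcp_rot: [-1.571, -0.0, -2.879]
ft_force: [1.1, 0.1, 0.1]
opening: 0.003
t 2.45 pos [ 694.1 -164.6  233.5] rpy [ -90.   -0. -165.] open 0.003 F [1.1 0.1 0.1] q [-0.33  0.58  1.24 -0.    1.32  0.98]
rotvec(tool) [-0.01  0.03  0.  ]  delta in current axes [-39.4   3.5 -18. ]  delta in target axes [-39.4   3.5 -18. ]
```

```bash
python3 -m inch '[0,0,0,0,0,0,1,0,0,0,0,0,0,1]' >/dev/null; python3 to.py 727.5 -137 128 -165
python3 - <<'E'
from h import *
a=shot("top","top1")
shot("wrist","wrist1")
E
```

```text
t 2.65 pos [ 693.1 -165.2  232.9] rpy [-9.000e+01 -1.000e-01 -1.649e+02] open 0.002 F [-0.4 -0.7  0. ] q [-0.33  0.58  1.24 -0.    1.32  0.98]
rotvec(tool) [0.01 0.1  0.05]  delta in current axes [-40.6 104.9 -18.2]  delta in target axes [-40.5 104.9 -18.3]
```

View pics/top1.png

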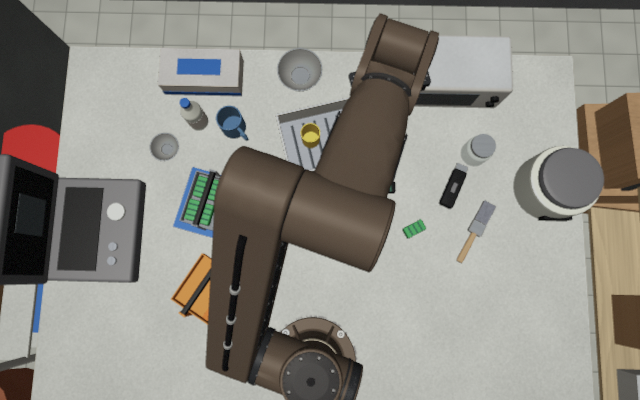

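View pics/wrist1.png

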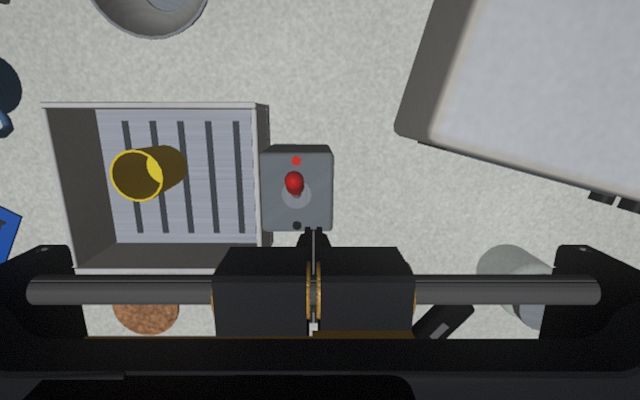

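The red bat is at wrist pixel (295,183) and leans to the far (red-dot) side. It is ON as expected, and the closed fingers are still on the near side of it. I'll move over it, come down behind it and pull back.

```bash
python3 -m inch '[-0.02,0,-0.009,0,0,0,1, -0.02,0,-0.009,0,0,0,1, 0,0,0,0,0,0,1, 0,0.03,0,0,0,0,1, 0,0.03,0,0,0,0,1, 0,0.03,0,0,0,0,1, 0,0.015,0,0,0,0,1, 0,0,0,0,0,0,1]'; python3 to.py 727.5 -137 128 -165
python3 - <<'E'
from h import *
shot("wrist","wrist2"); shot("side","side2")
E
```

```text
t: 3.55
eef_pos: [725.6, -138.8, 126.8]
tcp_rot: [-1.572, -0.003, -2.88]
ft_force: [-0.3, 0.2, -0.0]
opening: -0.002
t 3.55 pos [ 725.6 -138.8  126.8] rpy [ -90.1   -0.2 -165. ] open -0.002 F [-0.3  0.2 -0. ] q [-0.28  0.7   1.29 -0.    1.15  1.03]
rotvec(tool) [ 0.08 -0.03  0.17]  delta in current axes [-2.3 -1.2 -1.2]  delta in target axes [-2.3 -1.2 -1.2]
```

View pics/wrist2.png

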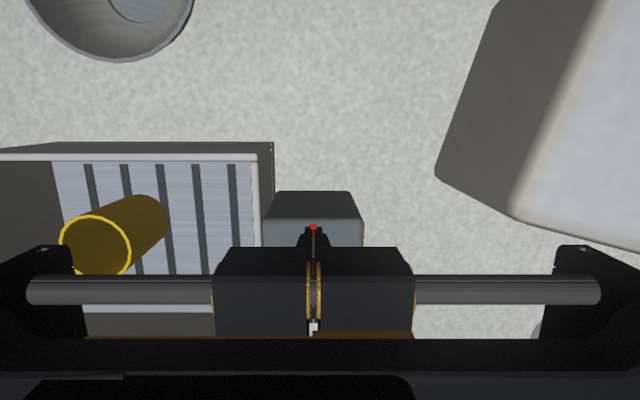

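```bash
python3 -m inch '[0.012,0,0,0,0,0,1, 0.012,0,0,0,0,0,1, 0.012,0,0,0,0,0,1, 0.012,0,0,0,0,0,1, 0,0,0,0,0,0,1, -0.015,0,0,0,0,0,1, -0.015,0,0,0,0,0,1, 0,-0.03,0,0,0,0,1,0,-0.04,0,0,0,0,1,0,-0.04,0,0,0,0,-1]'; python3 -m inch '[0.03,0,0,0,0,0,-1,0.03,0,0,0,0,0,-1,0.02,0,0,0,0,0,-1,0,0,0,0,0,0,-1]'
python3 - <<'E'
from h import *
shot("wrist","wrist3")
E
```

```text
t: 4.65
eef_pos: [710.2, -142.5, 240.9]
tcp_rot: [-1.57, 0.001, -2.879]
ft_force: [0.3, -0.6, 0.6]
opening: 0.046
t: 5.05
eef_pos: [631.5, -164.0, 240.7]
tcp_rot: [-1.569, 0.002, -2.88]
ft_force: [0.7, -0.3, 0.5]
opening: 0.37
```

View pics/wrist3.png

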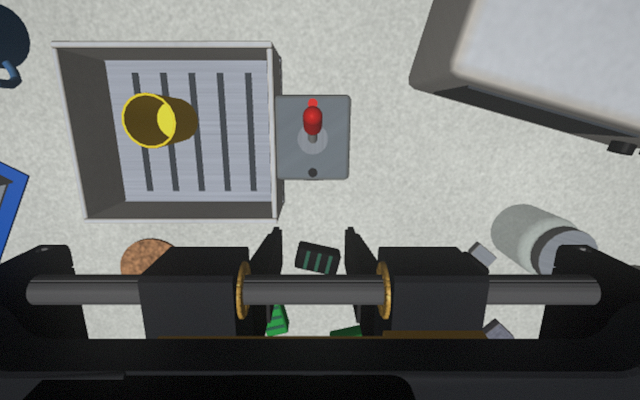

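```bash
cat > tog.py <<'E'
from h import *
np.set_printoptions(precision=1,suppress=True)
for n in ("wrist","side","top"):
    c=shot(n); W=cloud(c)
    m=(cv2.inRange(hsv(c),*R_["red"])>0)&(np.abs(W[...,0]-677)<60)&(np.abs(W[...,1]+150)<50)&(W[...,2]>112)
    p=W[m]; 
    if len(p): q=np.median(p,0); print(n,len(p),q,"u from pivot",(q[:2]-[677.3,-150.4])@[.966,.259])
E
python3 tog.py
```

```text
wrist 409 [ 695.8 -145.7  148.5] u from pivot 19.123926592518263
side 37 [ 691.7 -140.3  144.3] u from pivot 16.53675270785165
```

Run:
```python
import cv2
a=cv2.imread("pics/side2.png")
cv2.imwrite("pics/side2a.png",cv2.resize(a[60:240,200:420],None,fx=3.5,fy=3.3,interpolation=cv2.INTER_CUBIC))
```

```text
(no output)
```

View pics/side2a.png

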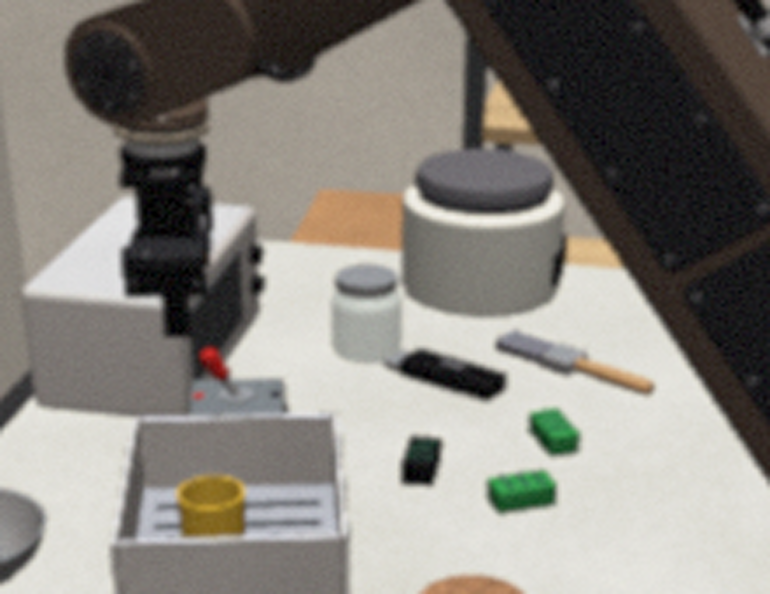

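Run:
```python
from h import *
c=shot("side"); print(proj(c,(725.6,-138.8,126.8)),proj(c,(700,-144,143)),proj(c,(677.3,-150.4,100)), proj(c,(725.6,-138.8,160)),"crop tip at", (180/3.5+200,333/3.3+60))
c=shot("wrist","wrist4"); p,R=rpy(); print(proj(c,p),proj(c,p-[0,0,18.8]),c["R"],-c["R"].T@c["t"],p)
s=shot("side","side4")
cv2.imwrite("pics/side4a.png",cv2.resize(s["pixels"][60:240,200:420],None,fx=3.5,fy=3.3,interpolation=cv2.INTER_CUBIC))
print(proj(s,p))
```

```text
[250.43428614 172.77497627] [258.18441486 168.36147781] [266.1271784  179.82162022] [249.75331414 163.60227866] crop tip at (251.42857142857144, 160.90909090909093)
[313.69629667 223.42226032] [313.62455179 215.06819043] [[ 2.59874199e-01 -9.65642143e-01  8.07843101e-04]
 [-9.33300835e-01 -2.50955611e-01  2.56847877e-01]
 [-2.47820402e-01 -6.75020968e-02 -9.66451507e-01]] [ 702.34827809 -143.81818608  447.04742096] [ 633.12903956 -163.09171712  238.37521104]
[278.71694751 140.5643388 ]
```

View pics/side4a.png

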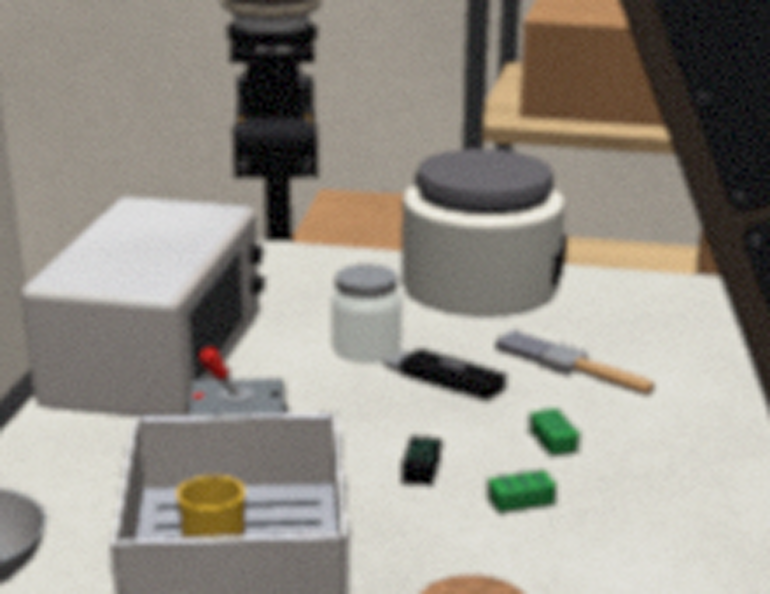

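Run:
```python
from h import *
np.set_printoptions(precision=1,suppress=True)
p,R=rpy(); print(p, env.state()["opening"])
for n in("wrist","side"):
    c=shot(n); W=cloud(c); px=c["pixels"].max(-1)
    L=(W-p)@R.as_matrix()
    m=(np.abs(L[...,0])<40)&(np.abs(L[...,2])<90)&(np.abs(L[...,1])<75)
    q=L[m]; print(n,len(q))
    for y0 in range(-75,40,8):
        k=q[(q[:,1]>=y0)&(q[:,1]<y0+8)]
        if len(k): print(y0,len(k),"x",k[:,0].min(),k[:,0].max(),"z",k[:,2].min(),k[:,2].max())
```

```text
[ 633.  -163.1  238.3] 0.6596952758995854
wrist 1758
-75 457 x -12.144198376066237 2.355038051253057 z -40.58187867900164 40.15731769945733
-67 426 x -11.791994179952775 6.745504738633151 z -39.5749281450606 38.99627041747801
-59 393 x -11.856525178049617 10.321659701110981 z -39.13002478865318 38.462563686597136
-51 317 x -11.804055708855074 11.083302942147204 z -37.848779813317414 37.03842176486024
-43 165 x -11.587290245158623 10.432914334727991 z -36.29496458416162 35.67032191528292
side 79
-75 18 x -8.98565676479572 11.886702415328394 z -45.42282414842034 -38.03443418175402
-67 21 x -9.324166515719254 11.697647688381078 z -43.975201116974105 -36.33287946132628
-59 19 x -6.754481581288133 11.421649082362757 z -42.91720257002828 -37.73160179674377
-51 14 x -7.009119206981049 14.06395884847811 z -41.22383945833412 -31.97471214671519
-43 7 x -7.189139960990476 11.043431812443396 z -36.257098635316865 -33.18168561840133
```

Run:
```python
from h import *
np.set_printoptions(precision=1,suppress=True)
p,R=rpy()
for n in("wrist","side"):
    c=shot(n); W=cloud(c); L=(W-p)@R.as_matrix()
    m=(np.abs(L[...,0])<25)&(np.abs(L[...,2])<60)&(L[...,1]>-60)&(L[...,1]<60)
    print(n,np.sort(L[m][:,1])[-8:])
    v,u=np.where((np.abs(L[...,0])<25)&(np.abs(L[...,2])<60)&(np.abs(L[...,1])<250))
    q=L[v,u]
    for y0 in range(-250,-20,15):
        k=q[(q[:,1]>=y0)&(q[:,1]<y0+15)]
        if len(k): print(y0,len(k),"x",k[:,0].min(),k[:,0].max(),"z",k[:,2].min(),k[:,2].max())
```

```text
wrist [-38.5 -38.5 -38.5 -38.4 -38.4 -38.3 -38.2 -38.1]
-175 2879 x -24.999566313571933 -20.930648654926564 z -57.09848771255304 59.04084044144351
-160 12498 x -24.999916136725776 -18.394589198315185 z -59.993217571825035 59.989498915879
-145 7155 x -24.99709183007239 -10.78679626043083 z -59.9565168354414 59.616096466524716
-130 1344 x -20.922344610470777 0.855756650939621 z -38.2073539468404 37.415673449826016
-115 1010 x -11.10394542927121 12.144233010772677 z -38.079399786206984 37.13863661234174
-100 1168 x -12.303174049802026 12.533405646669824 z -46.95694349069068 45.919555583000495
-85 946 x -12.164398111016748 10.74292249419463 z -46.22142226182175 45.052318674031326
-70 834 x -12.01290124750375 8.277671572584252 z -43.95629714430797 43.728432386802
-55 672 x -11.732165947927355 11.048587837078694 z -42.576788078764075 41.936995845699215
-40 54 x -11.428819027071212 10.888494323224839 z -39.94682825079424 39.21914212322088
side [-43.7 -43.6 -43.1 -42.8 -42.2 -42.  -41.6 -40.6]
-250 77 x -24.859932128519155 22.37017656750889 z -42.960472918383395 -15.643468095790848
-235 104 
[... 262 characters left out ...]
91 x -22.803105494584827 23.375370234329687 z -57.4407636813882 8.761167582794782
-175 101 x -23.453751343573597 23.076326362909978 z -57.977669895588456 -12.144408744998515
-160 4 x -23.105967583022842 -0.21047884879818998 z -53.596574352251345 -42.99448807764283
-115 16 x -8.077379154844397 12.454498141852543 z -52.708585545479 -46.12140790939565
-100 36 x -8.682337273593106 12.269873834666862 z -51.353344109184405 -41.62468267818058
-85 39 x -9.217260851308435 11.906579295801052 z -50.63609657683617 -41.31038337316985
-70 30 x -6.846716570389258 14.066257516140531 z -49.20269312823247 -39.62301150389089
-55 33 x -7.281959601753378 13.976986008905572 z -46.38521713225433 -37.77310743964972
```

The fingertips end 38 mm short of the reported TCP. The wrist and side depth agree on this, and the toggle miss fits it, so from here I work with a "true tip" 38 mm behind the reported TCP.

```bash
sed -i 's/^p,R=rpy(); s=env.state()/p,R=rpy(); s=env.state(); p=p-38*R.as_matrix()[:,1]/; s/"pos",p/"TIP",p/' to.py
sed -i 's/R.inv().apply(np.array(a\[:3\])-p)/R.inv().apply(np.array(a[:3])-p)/' to.py
python3 to.py 728 -137 235 -165
python3 -m inch '[-0.02,0,-0.001,0,0,0,1,-0.03,0,-0.001,0,0,0,1,-0.03,0,-0.001,0,0,0,1,-0.02,0,0,0,0,0,1,0,0,0,0,0,0,1,0,0,0,0,0,0,1,0,0,0,0,0,0,1,0,0,0,0,0,0,1]'; python3 to.py 728 -137 128 -165
```

```text
t 5.6 TIP [ 632.6 -163.3  276.3] rpy [ -90.   -0. -165.] open 0.831 F [-0.1  0.7 -0.5] q [-0.35  0.48  1.4  -0.    1.26  0.95]
rotvec(tool) [0.   0.04 0.01]  delta in current axes [-99.   41.3  -0.6]  delta in target axes [-99.   41.3  -0.7]
t: 6.4
eef_pos: [727.6, -135.0, 239.0]
tcp_rot: [-1.57, 0.0, -2.88]
ft_force: [-0.3, -0.4, 0.3]
opening: 0.271
t 6.4 TIP [ 727.6 -134.9  277. ] rpy [ -90.    0. -165.] open 0.271 F [-0.3 -0.4  0.3] q [-0.27  0.62  1.15 -0.    1.37  1.04]
rotvec(tool) [-0.02 -0.01 -0.02]  delta in current axes [  0.2 149.    2. ]  delta in target axes [1.00e-01 1.49e+02 2.10e+00]
```

```bash
python3 -m inch '[0,0.02,0.002,0,0,0,1,0,0.02,0,0,0,0,1,0,0.02,0,0,0,0,1,0,0.02,0,0,0,0,1,0,0.02,0,0,0,0,1,0,0.02,0,0,0,0,1,0,0.015,0,0,0,0,1,0,0.014,0,0,0,0,1,0,0,0,0,0,0,1]';python3 to.py 728 -137 128 -165
python3 -m inch '[0.012,0,0,0,0,0,1, 0.012,0,0,0,0,0,1]'; python3 -m inch '[0.012,0,0,0,0,0,1, 0.01,0,0,0,0,0,1, 0,0,0,0,0,0,1]';  python3 -m inch '[-0.015,0,0,0,0,0,1, -0.01,0,0,0,0,0,1]'; python3 tog.py
```

```text
t: 7.3
eef_pos: [727.8, -136.4, 87.7]
tcp_rot: [-1.572, -0.002, -2.88]
ft_force: [0.6, -0.5, -0.0]
opening: 0.006
t 7.3 TIP [ 727.9 -136.5  125.7] rpy [-9.01e+01 -1.00e-01 -1.65e+02] open 0.006 F [ 0.6 -0.5 -0. ] q [-0.27  0.74  1.32 -0.    1.08  1.03]
rotvec(tool) [0.07 0.01 0.13]  delta in current axes [ 0.  -2.3  0.5]  delta in target axes [ 0.  -2.3  0.6]
t: 7.5
eef_pos: [706.0, -142.9, 90.6]
tcp_rot: [-1.57, 0.002, -2.879]
ft_force: [2.0, 0.6, 0.7]
opening: 0.003
t: 7.8
eef_pos: [683.7, -148.9, 90.5]
tcp_rot: [-1.57, 0.0, -2.88]
ft_force: [0.6, -0.6, -0.3]
opening: 0.004
t: 8.0
eef_pos: [709.5, -141.9, 90.1]
tcp_rot: [-1.57, 0.001, -2.88]
ft_force: [0.4, 0.0, -0.4]
opening: 0.007
wrist 94 [ 666.1 -152.4  139.2] u from pivot -11.336710622470003
side 22 [ 652.6 -150.6  141.3] u from pivot -23.902974253078185
```

Toggle OFF (tip about 24 mm to the near side). Next, the beaker.

```bash
python3 -m inch '[0,-0.02,0,0,0,0,1,0,-0.03,0,0,0,0,1,0,-0.03,0,0,0,0,1,0,-0.03,0,0,0,0,-1,0.03,0,-0.03,0,0,0,-1,0.03,0,-0.03,0,0,0,-1,0.03,0,-0.03,0,0,0,-1,0.03,0,-0.03,0,0,0,-1,0.01,0,-0.03,0,0,0,-1,0,0,0,0,0,0,-1]'
python3 - <<'E'
from h import *
np.set_printoptions(precision=1,suppress=True)
c=shot("wrist","wrist5"); W=cloud(c)
m=(cv2.inRange(hsv(c),(18,120,40),(38,255,255))>0)
k=m&(W[...,2]>85)&(W[...,2]<105); q=W[k][:,:2].astype(np.float32)
print(len(q),cv2.minEnclosingCircle(q), q.min(0),q.max(0)); 
uv=np.argwhere(m&(W[...,2]>88))[:,::-1].astype(np.float32); e=cv2.fitEllipse(cv2.convexHull(uv)); print(e, ray(c,e[0],95))
E
python3 tog.py
```

```text
t: 9.15
eef_pos: [541.6, -28.6, 200.2]
tcp_rot: [-1.571, -0.0, -2.878]
ft_force: [0.4, -0.5, -0.6]
opening: 0.536
868 ((649.0384521484375, 21.10679054260254), 28.7886962890625) [620.4  -6.4] [677.4  49.9]
((266.5109558105469, -71.818115234375), (77.58384704589844, 196.25070190429688), 0.0) [742.4  65.6  95. ]
wrist 699 [ 656.8 -152.   146.5] u from pivot -20.187980280161348
side 23 [ 653.7 -149.5  139.8] u from pivot -22.553960455250046
top 32 [ 656.  -154.6  149.4] u from pivot -21.62624842434119
```

View pics/wrist5.png

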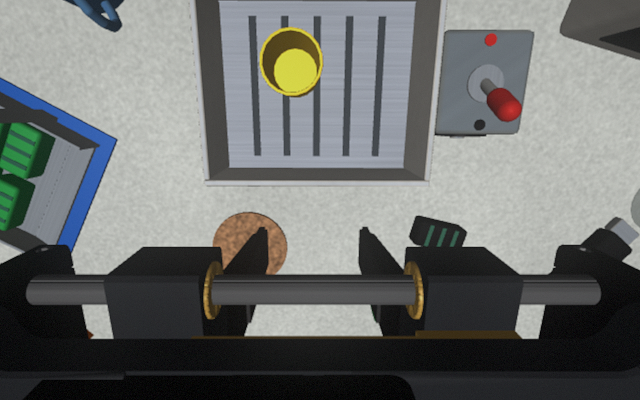

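```bash
python3 to.py 649 21 140 -165
```

```text
t 9.35 TIP [544.6 -31.4 237.5] rpy [ -90.    0. -165.] open 0.705 F [ 0.4 -0.2  0.5] q [-0.18  0.35  1.73 -0.    1.06  1.13]
rotvec(tool) [-0.02  0.01 -0.02]  delta in current axes [-114.4   97.5  -23.6]  delta in target axes [-114.4   97.5  -23.6]
```

```bash
python3 -m inch '[-0.03,0,-0.006,0,0,0,-1,-0.03,0,-0.006,0,0,0,-1,-0.03,0.01,-0.006,0,0,0,-1,-0.024,0.02,-0.006,0,0,0,-1,0,0.02,0,0,0,0,-1,0,0.02,0,0,0,0,-1,0,0.02,0,0,0,0,-1,0,0.01,0,0,0,0,-1,0,0,0,0,0,0,-1]' ; python3 to.py 649 21 50 -165
```

```text
t: 10.25
eef_pos: [647.6, 21.4, 97.9]
tcp_rot: [-1.571, -0.003, -2.88]
ft_force: [-0.3, -0.3, -0.6]
opening: 0.998
t 10.25 TIP [647.7  21.4 135.9] rpy [-9.00e+01 -1.00e-01 -1.65e+02] open 0.998 F [-0.3 -0.3 -0.6] q [-0.07  0.61  1.58 -0.    0.96  1.24]
rotvec(tool) [ 0.04 -0.02  0.15]  delta in current axes [-1.4 85.9  0.7]  delta in target axes [-1.2 85.9  0.7]
```

```bash
python3 -m inch '[0,0.02,0,0,0,0,-1,0,0.02,0,0,0,0,-1,0,0.02,0,0,0,0,-1,0,0.015,0,0,0,0,-1,0,0.01,0,0,0,0,-1,0,0,0,0,0,0,-1]' ; python3 -m inch '[0,0,0,0,0,0,1,0,0,0,0,0,0,1,0,0,0,0,0,0,1,0,0,0,0,0,0,1,0,0,0,0,0,0,1,0,0,0,0,0,0,1]'; python3 to.py 649 21 150 -165
```

```text
t: 10.85
eef_pos: [647.6, 21.8, 13.7]
tcp_rot: [-1.571, -0.001, -2.88]
ft_force: [-0.0, -0.1, -0.6]
opening: 0.999
t: 11.45
eef_pos: [648.0, 21.9, 14.7]
tcp_rot: [-1.57, 0.0, -2.879]
ft_force: [-0.5, -0.7, 1.0]
opening: 0.609
t 11.45 TIP [648.   21.9  52.7] rpy [ -90.    0. -165.] open 0.609 F [-0.5 -0.7  1. ] q [-0.07  0.71  1.64 -0.    0.8   1.24]
rotvec(tool) [-0.02  0.03 -0.02]  delta in current axes [ -0.8 -97.3   1.2]  delta in target axes [ -0.7 -97.3   1.1]
```

```bash
python3 -m inch '[0,-0.02,0,0,0,0,1,0,-0.03,0,0,0,0,1,0,-0.03,0,0,0,0,1,0,-0.03,0,0,0,0,1,0.02,0,-0.006,0,0,0,1,0.03,0,-0.009,0,0,0,1,0.03,0,-0.009,0,0,0,1,0.03,0,-0.009,0,0,0,1,0.03,0,-0.009,0,0,0,1,0.03,0,-0.009,0,0,0,1]' ; python3 -m inch '[0.025,0.01,-0.007,0,0,0,1,0.022,0.02,-0.005,0,0,0,1,0,0.02,0,0,0,0,1,0,0,0,0,0,0,1,0,0,0,0,0,0,1]'; python3 to.py 422 27 37.7 -165
```

```text
t: 12.45
eef_pos: [469.0, 27.2, 124.5]
tcp_rot: [-1.571, -0.0, -2.879]
ft_force: [0.6, 0.2, -0.7]
opening: 0.61
t: 12.95
eef_pos: [422.4, 26.5, 74.8]
tcp_rot: [-1.571, -0.0, -2.879]
ft_force: [-0.4, 0.3, -1.0]
opening: 0.607
t 12.95 TIP [422.4  26.5 112.8] rpy [ -90.   -0. -165.] open 0.607 F [-0.4  0.3 -1. ] q [-0.09  0.37  2.15 -0.    0.62  1.22]
rotvec(tool) [-0.    0.02  0.01]  delta in current axes [ 0.2 75.1 -0.6]  delta in target axes [ 0.2 75.1 -0.6]
```

```bash
python3 -m inch '[0,0.02,0,0,0,0,1,0,0.02,0,0,0,0,1,0,0.015,0,0,0,0,1,0,0.01,0,0,0,0,1,0,0.005,0,0,0,0,1,0,0.004,0,0,0,0,1,0,0,0,0,0,0,1]' ; python3 to.py 422 27 37.7 -165
```

```text
t: 13.65
eef_pos: [422.2, 26.5, 0.6]
tcp_rot: [-1.571, 0.0, -2.879]
ft_force: [1.0, 0.4, -0.4]
opening: 0.607
t 13.65 TIP [422.1  26.6  38.6] rpy [ -90.    0. -165.] open 0.607 F [ 1.   0.4 -0.4] q [-0.09  0.52  2.21 -0.    0.41  1.22]
rotvec(tool) [-0.01  0.02 -0.01]  delta in current axes [ 0.   0.9 -0.5]  delta in target axes [ 0.   0.9 -0.5]
```

```bash
python3 -c '
from h import *
shot("side","side6")
c=cv2.imread("pics/side6.png"); cv2.imwrite("pics/side6a.png",cv2.resize(c[150:290,250:430],None,fx=4,fy=4))'
```

```text
(no output)
```

View pics/side6a.png

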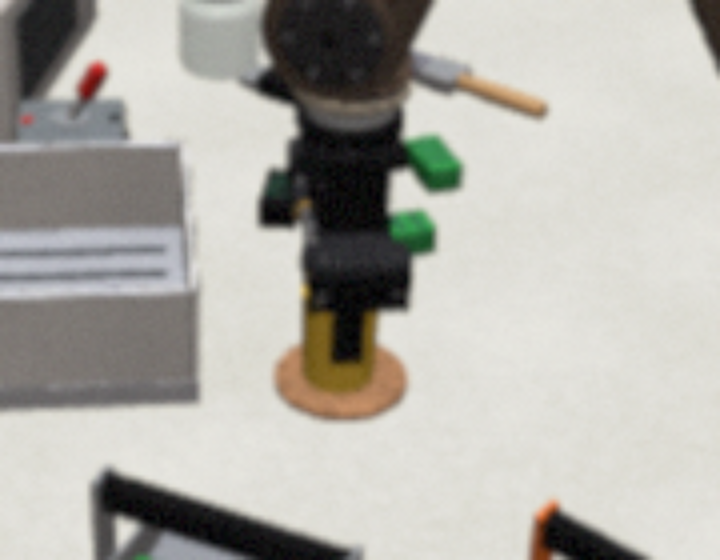

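The beaker stands centred on the coaster, crop (340,350). I'll let go and lift.

```bash
python3 -m inch '[0,0.001,0,0,0,0,1,0,0,0,0,0,0,-1,0,0,0,0,0,0,-1,0,0,0,0,0,0,-1,0,0,0,0,0,0,-1,0,0,0,0,0,0,-1,0,0,0,0,0,0,-1]';python3 -m inch '[0,-0.02,0,0,0,0,-1,0,-0.03,0,0,0,0,-1,0,-0.03,0,0,0,0,-1,0,-0.04,0,0,0,0,-1,0,-0.04,0,0,0,0,-1,0,-0.02,0,0,0,0,-1,0,0,0,0,0,0,-1]'; python3 to.py 452.4 313.9 230 -15.4
python3 - <<'E'
from h import *
np.set_printoptions(precision=1,suppress=True)
c=shot("wrist","wrist7"); shot("top","top7"); shot("side","side7")
W=cloud(c);m=(cv2.inRange(hsv(c),(18,120,40),(38,255,255))>0)
q=W[m&(W[...,2]>70)]; print(len(q), q[:,2].max())
for n in("side","wrist"):
    c=shot(n);W=cloud(c);m=(cv2.inRange(hsv(c),(18,120,40),(38,255,255))>0)&(W[...,2]>70)&(W[...,2]<95); q=W[m]
    if len(q)>5: print(n,cv2.minEnclosingCircle(q[:,:2].astype(np.float32)),np.median(q[:,2]))
E
```

```text
t: 14.4
eef_pos: [421.9, 26.6, -0.5]
tcp_rot: [-1.571, -0.0, -2.879]
ft_force: [-0.3, 0.6, -0.1]
opening: 0.99
t: 15.1
eef_pos: [423.0, 26.5, 181.9]
tcp_rot: [-1.569, 0.005, -2.879]
ft_force: [0.1, 0.7, -0.1]
opening: 0.999
t 15.1 TIP [422.8  26.5 219.9] rpy [ -89.9    0.3 -165. ] open 0.999 F [ 0.1  0.7 -0.1] q [-0.09  0.19  2.02 -0.    0.92  1.22]
rotvec(tool) [-4.0000e-01 -1.4957e+02  4.0000e-02]  delta in current axes [-103.1  -10.1 -269.9]  delta in target axes [-47.8 -10.1 284.9]
3423 326.14789836969067
side ((421.4998779296875, 25.396860122680664), 32.543453216552734) 75.87553159786853
wrist ((423.36944580078125, 26.089143753051758), 28.888774871826172) 79.837214625798
```

View pics/side7.png

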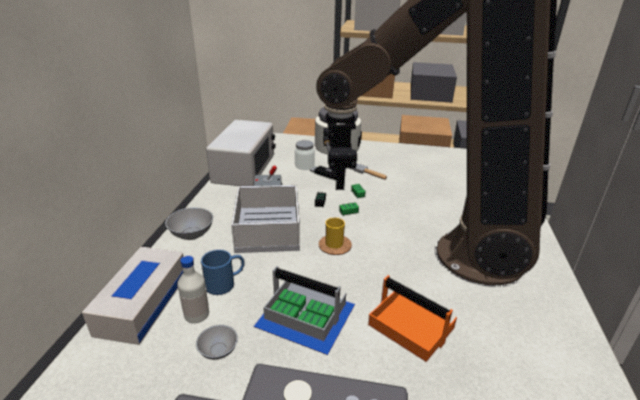

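```bash
cat > grn.py <<'E'
from h import *
np.set_printoptions(precision=1,suppress=True)
for n in ("top","wrist","side"):
    c=shot(n); W=cloud(c)
    for mm,ce,s in blobs(c,"green",amin=60,close=5):
        p=W[mm]; p=p[~np.isnan(p[:,0])]
        t=p[np.abs(p[:,2]-28)<7]
        if len(t)<30 or np.median(t[:,1])>200: continue
        q=np.array([ray(c,uv[::-1],28)[:2] for uv in np.argwhere(mm&(np.abs(W[...,2]-28)<7))],np.float32); r=cv2.minAreaRect(q)
        a=r[2] if r[1][0]>r[1][1] else r[2]+90
        print(n,ce.round(),"ctr",np.round(r[0],1),"size",np.round(r[1],1),"long axis",round(a%180,1))
E
python3 grn.py; python3 to.py 404 -161.2 150 -152.1
```

```text
top [385. 186.] ctr [ 509.8 -203.8] size [37.  24.4] long axis 86.5
top [370. 222.] ctr [ 404.  -161.3] size [59.  31.8] long axis 28.0
top [414. 228.] ctr [ 386.6 -288.7] size [31.1 60.9] long axis 117.8
wrist [521. 155.] ctr [ 506.8 -187.8] size [26.5  4.5] long axis 1.1
wrist [535. 158.] ctr [ 507.5 -203.7] size [26.6  4.3] long axis 0.9
wrist [548. 162.] ctr [ 507.7 -219.8] size [27.2  4.3] long axis 1.5
wrist [460. 231.] ctr [ 403.6 -159.1] size [62.2 34.1] long axis 29.1
side [358. 190.] ctr [ 383.8 -279.9] size [34.9 63. ] long axis 117.4
side [349. 208.] ctr [ 400.2 -154.1] size [59.6 39.3] long axis 24.6
t 15.5 TIP [421.7  26.6 216.7] rpy [-9.00e+01 -1.00e-01 -1.65e+02] open 0.997 F [-0.3  0.  -0.1] q [-0.09  0.2   2.02 -0.    0.92  1.22]
rotvec(tool) [  0.04 -12.88   0.09]  delta in current axes [ 65.6  66.7 176.8]  delta in target axes [103.5  66.7 157.7]
```

View pics/top7.png

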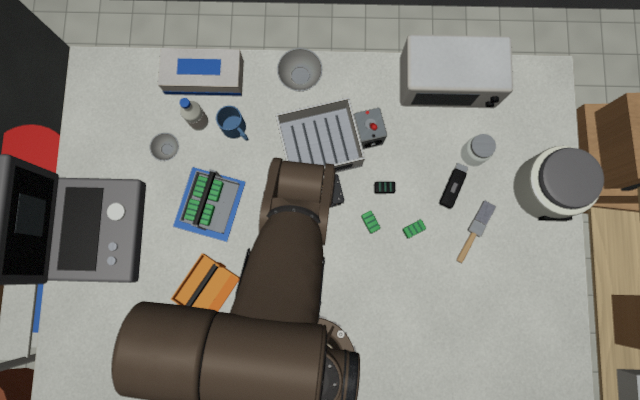

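```bash
python3 -m inch '[0,0,0,0,-6.45,0,-1,0,0,0,0,-6.45,0,-1,0.02,0.01,0.03,0,0,0,-1,0.02,0.01,0.03,0,0,0,-1,0.02,0.01,0.03,0,0,0,-1,0.02,0.015,0.03,0,0,0,-1,0.02,0.02,0.03,0,0,0,-1,0.004,0,0.008,0,0,0,-1,0,0,0,0,0,0,-1,0,0,0,0,0,0,-1]'; python3 to.py 404 -160.5 5 -152.1
```

```text
t: 16.5
eef_pos: [404.1, -161.1, 114.7]
tcp_rot: [-1.571, 0.0, -2.654]
ft_force: [0.7, 0.6, -0.3]
opening: 1.004
t 16.5 TIP [ 404.1 -161.1  152.7] rpy [ -90.     0.  -152.1] open 1.004 F [ 0.7  0.6 -0.3] q [-0.53  0.31  2.08  0.    0.75  0.55]
rotvec(tool) [ 0.01  0.01 -0.  ]  delta in current axes [ -0.2 147.7  -0.6]  delta in target axes [ -0.2 147.7  -0.6]
```

```bash
python3 -m inch '[0,0.03,0,0,0,0,-1,0,0.03,0,0,0,0,-1,0,0.03,0,0,0,0,-1,0,0.03,0,0,0,0,-1,0,0.015,0,0,0,0,-1,0,0.009,0,0,0,0,-1,0,0,0,0,0,0,-1]'; python3 to.py 404 -160.5 5 -152.1; python3 -m inch '[0,0,0,0,0,0,1,0,0,0,0,0,0,1,0,0,0,0,0,0,1,0,0,0,0,0,0,1,0,0,0,0,0,0,1,0,0,0,0,0,0,1,0,0,0,0,0,0,1,0,0,0,0,0,0,1]';python3 -m inch '[0,-0.02,0,0,0,0,1,0,-0.03,0,0,0,0,1,0,-0.04,0,0,0,0,1,0,-0.04,0,0,0,0,1,0,-0.04,0,0,0,0,1,0,-0.02,0,0,0,0,1,0,0,0,0,0,0,1]';python3 to.py 620 -35 140 -152.1
```

```text
t: 17.2
eef_pos: [404.1, -160.9, -29.7]
tcp_rot: [-1.571, -0.0, -2.653]
ft_force: [0.2, 0.5, 0.4]
opening: 1.0
t 17.2 TIP [ 404.1 -160.9    8.3] rpy [ -90.   -0. -152.] open 1.0 F [0.2 0.5 0.4] q [-0.53  0.6   2.2  -0.    0.35  0.55]
rotvec(tool) [0.04 0.1  0.03]  delta in current axes [-0.   3.3 -0.4]  delta in target axes [-0.   3.3 -0.4]
t: 18.0
eef_pos: [404.0, -161.8, -29.5]
tcp_rot: [-1.571, -0.0, -2.654]
ft_force: [0.4, -0.4, -0.2]
opening: 0.383
t: 18.7
eef_pos: [405.0, -162.3, 162.9]
tcp_rot: [-1.566, 0.003, -2.654]
ft_force: [1.0, -0.5, -0.9]
opening: 0.357
t 18.7 TIP [ 404.8 -162.2  200.9] rpy [-8.980e+01  1.000e-01 -1.521e+02] open 0.357 F [ 1.  -0.5 -0.9] q [-0.53  0.24  2.02 -0.    0.88  0.55]
rotvec(tool) [-0.25  0.03 -0.15]  delta in current axes [-249.5   61.5  -11.8]  delta in target axes [-249.7   60.9  -11.7]
```

```bash
python3 to.py 600 -36 200 -152.1 | tail -1; python3 -m inch '[-0.02,0,0,0,0,0,1,-0.035,0,-0.002,0,0,0,1,-0.035,0,-0.002,0,0,0,1,-0.035,0,-0.002,0,0,0,1,-0.035,0,-0.002,0,0,0,1,-0.035,0,-0.002,0,0,0,1,-0.03,0,-0.001,0,0,0,1,-0.006,0,0,0,0,0,1,0,0,0,0,0,0,1,0,0,0,0,0,0,1]'; python3 to.py 600 -36 45 -152.1
python3 - <<'E'
from h import *
shot("wrist","wrist8")
E
```

```text
rotvec(tool) [-0.25  0.03 -0.15]  delta in current axes [-231.6    1.4  -20. ]  delta in target axes [-231.5    0.9  -20.1]
t: 19.7
eef_pos: [601.9, -44.2, 159.6]
tcp_rot: [-1.572, -0.002, -2.654]
ft_force: [-0.1, 0.3, -0.1]
opening: 0.353
t 19.7 TIP [601.9 -44.2 197.6] rpy [-9.010e+01 -1.000e-01 -1.521e+02] open 0.353 F [-0.1  0.3 -0.1] q [-0.18  0.48  1.63 -0.    1.03  0.9 ]
rotvec(tool) [0.06 0.01 0.09]  delta in current axes [ -2.4 152.6  -8. ]  delta in target axes [ -2.1 152.6  -8.1]
```

View pics/wrist8.png

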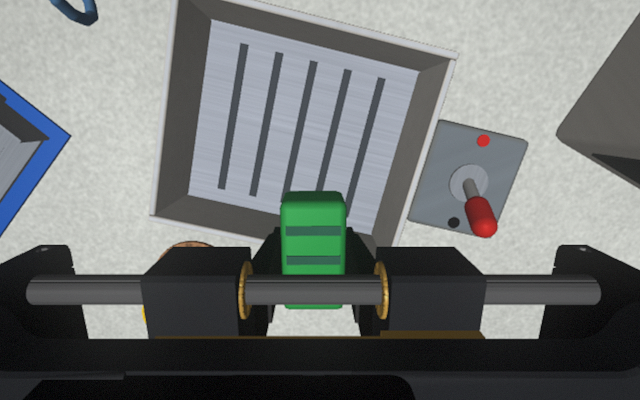

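```bash
python3 -m inch '[-0.003,0.02,-0.008,0,0,0,1,0,0.03,-0.006,0,0,0,1,0,0.03,0,0,0,0,1,0,0.03,0,0,0,0,1,0,0.025,0,0,0,0,1,0,0.015,0,0,0,0,1,0,0,0,0,0,0,1,0,0,0,0,0,0,1]'; python3 to.py 600 -36 45 -152.1; python3 -m inch '[0,0,0,0,0,0,-1,0,0,0,0,0,0,-1,0,0,0,0,0,0,-1,0,0,0,0,0,0,-1]';python3 -m inch '[0,-0.02,0,0,0,0,-1,0,-0.03,0,0,0,0,-1,0,-0.04,0,0,0,0,-1,0,-0.04,0,0,0,0,-1,0,-0.03,0,0,0,0,-1,0,0,0,0,0,0,-1,0,0,0,0,0,0,-1]';  python3 grn.py;python3 tog.py; python3 to.py 386.6 -288 200 -62.2
python3 - <<'E'
from h import *
shot("wrist","wrist9")
E
```

```text
t: 20.55
eef_pos: [598.9, -30.6, 11.1]
tcp_rot: [-1.571, 0.0, -2.655]
ft_force: [-0.2, 0.3, 0.9]
opening: 0.355
t 20.55 TIP [598.9 -30.6  49.1] rpy [ -90.     0.  -152.1] open 0.355 F [-0.2  0.3  0.9] q [-0.16  0.66  1.77 -0.    0.71  0.92]
rotvec(tool) [-0.01 -0.02 -0.  ]  delta in current axes [1.5 4.1 5.3]  delta in target axes [1.5 4.1 5.3]
t: 20.95
eef_pos: [599.2, -30.1, 11.0]
tcp_rot: [-1.57, 0.001, -2.654]
ft_force: [-0.2, 0.4, -0.4]
opening: 0.641
t: 21.65
eef_pos: [599.0, -30.0, 170.8]
tcp_rot: [-1.57, 0.001, -2.654]
ft_force: [-0.9, 0.3, -1.0]
opening: 1.003
top [385. 186.] ctr [ 510. -204.] size [27.5 35.6] long axis 90.3
top [414. 228.] ctr [ 386.7 -288.8] size [31.1 60.9] long axis 117.8
wrist [313. 184.] ctr [601.7 -14.3] size [24.2 58.9] long axis 176.4
wrist [403. 312.] ctr [ 505.1 -203.8] size [23.7  5.5] long axis 2.1
wrist [415. 316.] ctr [ 507.9 -219.6] size [28.5  5.5] long axis 1.4
side [358. 190.] ctr [ 380.5 -278.2] size [32.2 68.4] long axis 114.8
wrist 813 [ 658.3 -151.2  144.5] u from pivot -18.595119336627413
side 23 [ 653.4 -150.9  140.6] u from pivot -23.17194533637162
top 32 [ 655.8 -154.3  149.4] u from pivot -21.798085922146733
t 21.95 TIP [598.8 -30.  207.5] rpy [-9.010e+01 -1.000e-01 -1.521e+02] open 1.002 F [-0.3  0.1  0.1] q [-0.16  0.46  1.63 -0.    1.05  0.92]
rotvec(tool) [ 1.100e-01 -8.988e+01  2.000e-02]  delta in current axes [308.3   7.8 128.6]  delta in target axes [ 129.2    7.5 -308. ]
```

View pics/wrist9.png

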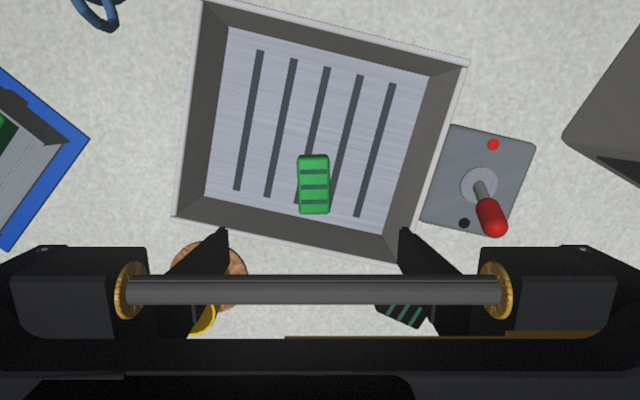

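```bash
python3 -m inch '[0,0,0,0,-8.5,0,-1,0,0,0,0,-8.5,0,-1,0,0,0,0,-8.5,0,-1,0,0,0,0,-8.5,0,-1,0,0,0,0,-8.5,0,-1,0,0,0,0,-8.5,0,-1,0,0,0,0,-8.5,0,-1,0,0,0,0,-8.5,0,-1,0,0,0,0,-8.5,0,-1,0,0,0,0,-8.5,0,-1]'; python3 -m inch '[0,0,0,0,-4.9,0,-1,0.015,0,-0.035,0,0,0,-1,0.015,0,-0.035,0,0,0,-1,0.015,0,-0.035,0,0,0,-1,0.015,0,-0.035,0,0,0,-1,0.015,0,-0.035,0,0,0,-1,0.015,0,-0.035,0,0,0,-1,0.015,0,-0.035,0,0,0,-1,0.015,0.02,-0.035,0,0,0,-1,0,0.02,0,0,0,0,-1]';  python3 -m inch '[0,0,0,0,0,0,-1,0,0,0,0,0,0,-1]'; python3 grn.py; python3 to.py 386.6 -288.2 6 -62.2
```

```text
t: 23.0
eef_pos: [599.0, -30.1, 170.1]
tcp_rot: [-1.571, 0.0, -1.165]
ft_force: [-1.2, 0.3, 0.1]
opening: 1.003
t: 24.0
eef_pos: [405.6, -269.6, 130.2]
tcp_rot: [-1.571, -0.001, -1.089]
ft_force: [0.4, -0.1, 0.2]
opening: 1.002
t: 24.2
eef_pos: [407.6, -266.8, 130.7]
tcp_rot: [-1.571, 0.001, -1.085]
ft_force: [-0.3, 0.2, 0.5]
opening: 1.003
top [385. 186.] ctr [ 511.4 -203.9] size [24.2 36.1] long axis 91.4
wrist [443. 166.] ctr [ 507.4 -187.2] size [27.2  4.6] long axis 2.3
wrist [282. 197.] ctr [ 385.2 -289.3] size [33.3 60.5] long axis 117.9
wrist [434. 181.] ctr [ 507.6 -202.8] size [27.3  4.7] long axis 1.9
wrist [425. 195.] ctr [ 508.2 -219. ] size [27.3  4.4] long axis 1.6
side [358. 190.] ctr [ 382.5 -279.5] size [33.1 64.9] long axis 117.4
t 24.35 TIP [ 408.2 -266.6  169.3] rpy [-90.   -0.1 -62.1] open 1.001 F [ 0.3 -0.   0.1] q [-0.71  0.36  1.94 -0.    0.84 -1.2 ]
rotvec(tool) [-0.02  0.09  0.07]  delta in current axes [  8.8 163.3 -29.2]  delta in target axes [  9.  163.3 -29.1]
```

```bash
python3 -m inch '[0.009,0.01,-0.015,0,0,0,-1,0,0.02,-0.014,0,0,0,-1,0,0.03,0,0,0,0,-1,0,0.03,0,0,0,0,-1,0,0.03,0,0,0,0,-1,0,0.025,0,0,0,0,-1,0,0.013,0,0,0,0,-1,0,0.005,0,0,0,0,-1,0,0,0,0,0,0,-1,0,0,0,0,0,0,-1]'; python3 to.py 386.6 -288.7 6 -62.2; python3 -m inch '[0,0,0,0,0,0,1,0,0,0,0,0,0,1,0,0,0,0,0,0,1,0,0,0,0,0,0,1,0,0,0,0,0,0,1,0,0,0,0,0,0,1,0,0,0,0,0,0,1,0,0,0,0,0,0,1]';python3 -m inch '[0,-0.02,0,0,0,0,1,0,-0.03,0,0,0,0,1,0,-0.04,0,0,0,0,1,0,-0.04,0,0,0,0,1,0,-0.04,0,0,0,0,1,0,-0.02,0,0,0,0,1,0,0,0,0,0,0,1]';python3 to.py 600 20 190 -62.2
```

```text
t: 25.35
eef_pos: [386.6, -288.6, -31.7]
tcp_rot: [-1.57, -0.001, -1.085]
ft_force: [0.3, -0.1, 0.2]
opening: 1.002
t 25.35 TIP [ 386.5 -288.6    6.3] rpy [-90.   -0.1 -62.1] open 1.002 F [ 0.3 -0.1  0.2] q [-0.78  0.63  2.08 -0.    0.43 -1.26]
rotvec(tool) [-0.02  0.05  0.08]  delta in current axes [ 0.1  0.3 -0. ]  delta in target axes [ 0.1  0.3 -0. ]
t: 26.15
eef_pos: [386.0, -288.4, -32.5]
tcp_rot: [-1.571, -0.0, -1.085]
ft_force: [0.1, -0.1, -0.1]
opening: 0.385
t: 26.85
eef_pos: [386.8, -289.1, 160.0]
tcp_rot: [-1.569, -0.005, -1.085]
ft_force: [-0.4, -0.2, -0.6]
opening: 0.358
t 26.85 TIP [ 386.7 -289.   198. ] rpy [-89.9  -0.3 -62.2] open 0.358 F [-0.4 -0.2 -0.6] q [-0.78  0.31  1.92 -0.    0.91 -1.26]
rotvec(tool) [-0.08  0.03  0.27]  delta in current axes [-173.7    7.7  332.9]  delta in target axes [-173.8    8.   332.8]
```

```bash
python3 to.py 650 29 198 -62.2; python3 -m inch '[-0.018,0,0.036,0,0,0,1,-0.018,0,0.036,0,0,0,1,-0.018,0,0.036,0,0,0,1,-0.018,0,0.036,0,0,0,1,-0.018,0,0.036,0,0,0,1,-0.018,0,0.036,0,0,0,1,-0.018,0,0.036,0,0,0,1,-0.018,0,0.036,0,0,0,1,-0.018,0,0.036,0,0,0,1,-0.018,0,0.036,0,0,0,1]'; python3 -m inch '[0,0,0,0,0,0,1,0,0,0,0,0,0,1]'; python3 to.py 650 29 50 -62.2
```

```text
t 26.85 TIP [ 386.7 -289.   198. ] rpy [-89.9  -0.3 -62.2] open 0.358 F [-0.4 -0.2 -0.6] q [-0.78  0.31  1.92 -0.    0.91 -1.26]
rotvec(tool) [-0.08  0.03  0.27]  delta in current axes [-1.583e+02 -2.000e-01  3.813e+02]  delta in target axes [-158.5    0.   381.2]
t: 27.85
eef_pos: [620.6, 40.4, 155.6]
tcp_rot: [-1.573, 0.001, -1.085]
ft_force: [0.3, -0.8, -1.2]
opening: 0.356
t: 28.05
eef_pos: [619.7, 39.5, 155.5]
tcp_rot: [-1.573, 0.001, -1.084]
ft_force: [-0.4, -0.4, -0.7]
opening: 0.358
t 28.05 TIP [619.8  39.5 193.5] rpy [-90.2   0.1 -62.1] open 0.358 F [-0.4 -0.4 -0.7] q [-0.04  0.51  1.59 -0.    1.05 -0.53]
rotvec(tool) [ 0.15  0.11 -0.07]  delta in current axes [ 23.6 143.4  22.1]  delta in target axes [ 23.4 143.5  21.8]
```

```bash
python3 -m inch '[0.012,0.01,0.011,0,0,0,1,0.012,0.02,0.011,0,0,0,1,0,0.03,0,0,0,0,1,0,0.03,0,0,0,0,1,0,0.03,0,0,0,0,1,0,0.02,0,0,0,0,1,0,0,0,0,0,0,1,0,0,0,0,0,0,1]'; python3 to.py 650 29 50 -62.2; python3 -m inch '[0,0,0,0,0,0,-1,0,0,0,0,0,0,-1,0,0,0,0,0,0,-1,0,0,0,0,0,0,-1]';python3 -m inch '[0,-0.02,0,0,0,0,-1,0,-0.03,0,0,0,0,-1,0,-0.04,0,0,0,0,-1,0,-0.04,0,0,0,0,-1,0,-0.03,0,0,0,0,-1,0,0,0,0,0,0,-1,0,0,0,0,0,0,-1]'; python3 to.py 452.4 313.9 230 -15.4
python3 - <<'E'
from h import *
shot("wrist","wrist10")
E
```

```text
t: 28.85
eef_pos: [650.7, 27.0, 17.6]
tcp_rot: [-1.572, 0.0, -1.086]
ft_force: [0.8, -0.4, -0.5]
opening: 0.361
t 28.85 TIP [650.7  27.   55.6] rpy [-90.    0.  -62.2] open 0.361 F [ 0.8 -0.4 -0.5] q [-0.06  0.71  1.63 -0.    0.81 -0.54]
rotvec(tool) [ 0.04 -0.03 -0.02]  delta in current axes [-2.1  5.6  0.3]  delta in target axes [-2.1  5.6  0.3]
t: 29.25
eef_pos: [651.2, 27.9, 18.1]
tcp_rot: [-1.57, -0.001, -1.085]
ft_force: [0.1, 0.2, -0.3]
opening: 0.637
t: 29.95
eef_pos: [651.0, 27.9, 177.9]
tcp_rot: [-1.57, -0.001, -1.085]
ft_force: [-0.2, -0.2, -0.8]
opening: 0.999
t 29.95 TIP [650.9  27.9 215.9] rpy [-90.   -0.  -62.2] open 0.999 F [-0.2 -0.2 -0.8] q [-0.06  0.53  1.49 -0.    1.12 -0.54]
rotvec(tool) [-3.000e-02 -4.677e+01  5.000e-02]  delta in current axes [-345.5  -14.4  -42. ]  delta in target axes [-267.3  -14.1  223. ]
```

View pics/wrist10.png

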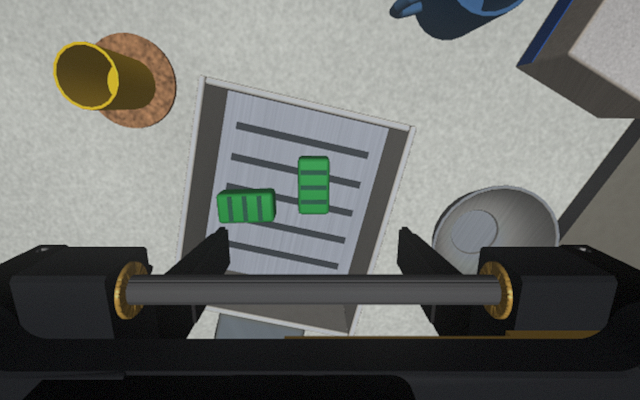

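```bash
python3 -m inch '[0,-0.014,0,0,-8.5,0,-1,0,0,0,0,-8.5,0,-1,0,0,0,0,-8.5,0,-1,0,0,0,0,-8.5,0,-1,0,0,0,0,-8.5,0,-1,0,0,0,0,-4.3,0,-1,-0.03,0,0.02,0,0,0,-1,-0.03,0,0.02,0,0,0,-1,-0.03,0,0.02,0,0,0,-1,-0.03,0,0.02,0,0,0,-1]'; python3 -m inch '[-0.03,0,0.02,0,0,0,-1,-0.03,0,0.02,0,0,0,-1,-0.03,0,0.02,0,0,0,-1,-0.02,0,0.03,0,0,0,-1,-0.02,0,0.02,0,0,0,-1,0,0,0,0,0,0,-1,0,0,0,0,0,0,-1]';  python3 to.py 452.4 313.9 230 -15.4
python3 - <<'E'
from h import *
np.set_printoptions(precision=1,suppress=True)
c=shot("wrist","wrist11"); W=cloud(c)
dark=(c["pixels"].max(-1)<60)
m=dark&(W[...,2]>100)&(W[...,2]<122)&(np.abs(W[...,0]-452)<110)&(np.abs(W[...,1]-314)<60)
p=W[m]; print(len(p),cv2.minAreaRect(p[:,:2].astype(np.float32)),np.median(p[:,2]))
E
```

```text
t: 31.0
eef_pos: [554.9, 137.6, 189.9]
tcp_rot: [-1.572, 0.002, -0.269]
ft_force: [0.3, 1.3, 0.0]
opening: 0.998
t: 31.7
eef_pos: [459.8, 277.4, 190.4]
tcp_rot: [-1.572, 0.001, -0.267]
ft_force: [-0.3, -0.4, 1.0]
opening: 0.998
t 31.7 TIP [459.9 277.4 228.4] rpy [-90.1   0.1 -15.3] open 0.998 F [-0.3 -0.4  1. ] q [ 0.42  0.35  1.76 -0.    1.04 -0.88]
rotvec(tool) [ 0.08  0.1  -0.08]  delta in current axes [-16.8  -1.6  33.2]  delta in target axes [-16.9  -1.6  33.2]
2565 ((449.5049133300781, 314.3631896972656), (16.89519691467285, 159.55752563476562), 74.94631958007812) 110.98665352977794
```

View pics/wrist11.png

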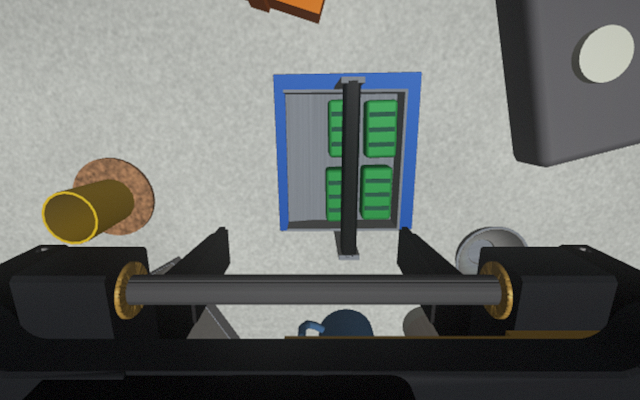

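```bash
python3 -m inch '[-0.009,0,0.017,0,0,0,-1,-0.009,0,0.016,0,0,0,-1,0,0.03,0,0,0,0,-1,0,0.03,0,0,0,0,-1,0,0.03,0,0,0,0,-1,0,0.02,0,0,0,0,-1,0,0.01,0,0,0,0,-1,0,0,0,0,0,0,-1,0,0,0,0,0,0,-1]'; python3 to.py 450.5 314 80 -15.1
```

```text
t: 32.65
eef_pos: [452.4, 313.7, 72.1]
tcp_rot: [-1.57, -0.0, -0.269]
ft_force: [-0.2, 0.3, -0.7]
opening: 0.999
t 32.65 TIP [452.3 313.7 110.1] rpy [-90.   -0.  -15.4] open 0.999 F [-0.2  0.3 -0.7] q [ 0.49  0.52  1.85 -0.    0.77 -0.82]
rotvec(tool) [-0.02 -0.31  0.03]  delta in current axes [-1.9 30.1 -0.2]  delta in target axes [-1.8 30.1 -0.2]
```

```bash
python3 -m inch '[-0.002,0.015,0,0,0,0,-1,0,0.015,0,0,0,0,-1,0,0,0,0,0,0,-1,0,0,0,0,0,0,1,0,0,0,0,0,0,1,0,0,0,0,0,0,1,0,0,0,0,0,0,1,0,0,0,0,0,0,1,0,0,0,0,0,0,1,0,0,0,0,0,0,1]'; python3 -m inch '[0,0,0,0,0,0,1,0,0,0,0,0,0,1,0,0,0,0,0,0,1,0,0,0,0,0,0,1,0,0,0,0,0,0,1,0,0,0,0,0,0,1]'; python3 to.py 450.5 314 80 -15.1;python3 - <<'E'
from h import *
shot("side","side12")
E
```

```text
t: 33.65
eef_pos: [449.8, 314.5, 41.5]
tcp_rot: [-1.571, -0.0, -0.268]
ft_force: [1.2, -1.3, 0.5]
opening: 0.468
t: 34.25
eef_pos: [449.8, 314.6, 41.4]
tcp_rot: [-1.571, -0.0, -0.268]
ft_force: [1.2, 1.2, -1.6]
opening: 0.147
t 34.25 TIP [449.8 314.6  79.4] rpy [-90.   -0.  -15.4] open 0.147 F [ 1.2  1.2 -1.6] q [ 0.49  0.56  1.88 -0.    0.7  -0.81]
rotvec(tool) [-0.   -0.27  0.  ]  delta in current axes [ 0.8 -0.6 -0.4]  delta in target axes [ 0.8 -0.6 -0.4]
```

View pics/side12.png

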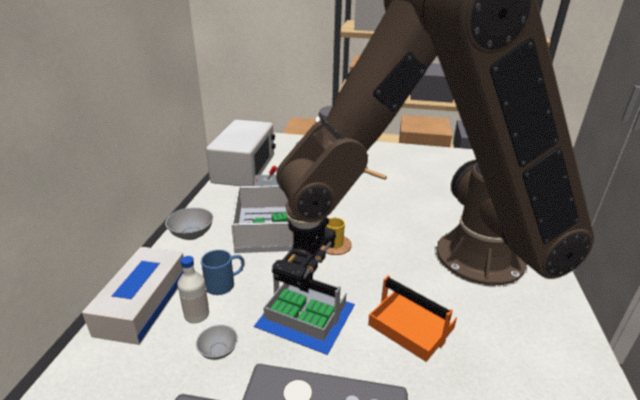

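```bash
python3 -m inch '[0,-0.005,0,0,0,0,1,0,-0.01,0,0,0,0,1,0,-0.015,0,0,0,0,1,0,-0.015,0,-2,0,0,1,0,-0.015,0,-2,0,0,1,0,-0.015,0,-2,0,0,1,0,-0.015,0,-2,0,0,1,0,-0.015,0,0,0,0,1,0,-0.015,0,0,0,0,1,0,-0.015,0,0,0,0,1]'; python3 -m inch '[0,-0.01,0,0,0,0,1,0,-0.005,0,0,0,0,1,0,0,0,0,0,0,1]'; python3 to.py 613 86 230 15
python3 - <<'E'
from h import *
shot("side","side13"); shot("wrist","wrist13")
E
```

```text
t: 35.3
eef_pos: [451.9, 323.5, 177.0]
tcp_rot: [-1.711, 0.0, -0.268]
ft_force: [-0.1, -0.6, -7.7]
opening: 0.152
t: 35.6
eef_pos: [452.9, 325.6, 191.2]
tcp_rot: [-1.71, -0.0, -0.268]
ft_force: [0.6, -0.1, -6.4]
opening: 0.146
t 35.6 TIP [454.3 330.7 228.8] rpy [-98.   -0.  -15.4] open 0.146 F [ 0.6 -0.1 -6.4] q [ 0.56  0.43  1.63 -0.1   1.19 -0.7 ]
rotvec(tool) [  7.8  -30.33  -2.09]  delta in current axes [ 218.    25.8 -192.1]  delta in target axes [  90.    -1.2 -277.4]
```

View pics/side13.png

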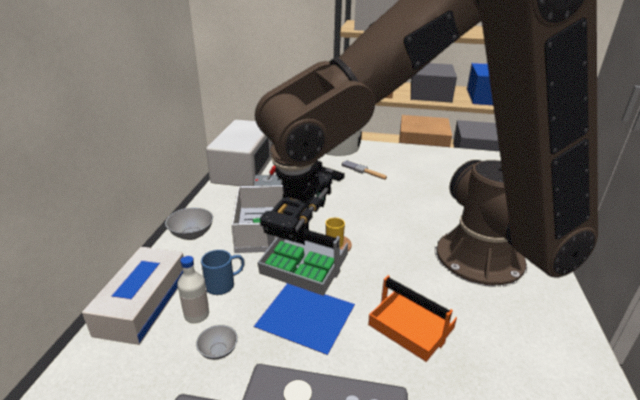

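View pics/wrist13.png

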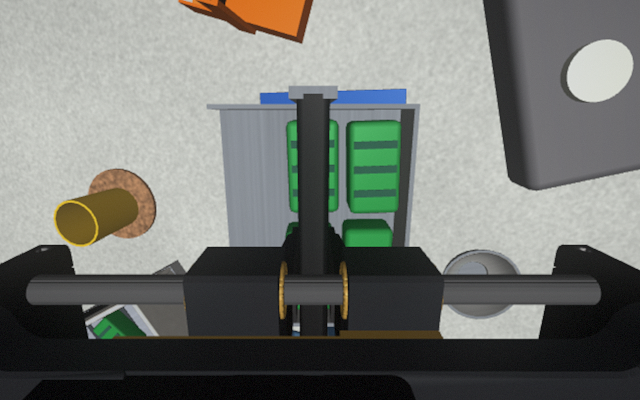

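```bash
python3 -m inch '[0,0,0,0,-2.5,-0.35,1,0,0,0,0,-4.95,-0.7,1,0,0,0,0,-4.95,-0.7,1,0,0,0,0,-4.95,-0.7,1,0,0,0,0,-4.95,-0.7,1,0,0,0,0,-4.95,-0.7,1,0,0,0,0,-2.5,-0.35,1,0,0,0,0,0,0,1]'; python3 -m inch '[0.002,0.001,-0.005,0,0,0,1,0.004,0.002,-0.010,0,0,0,1,0.005,0.002,-0.015,0,0,0,1,0.005,0.002,-0.015,0,0,0,1,0.005,0.002,-0.015,0,0,0,1,0.005,0.002,-0.015,0,0,0,1,0.005,0.002,-0.015,0,0,0,1,0.005,0.002,-0.015,0,0,0,1,0.005,0.002,-0.015,0,0,0,1,0.005,0.002,-0.015,0,0,0,1]'; python3 -m inch '[0.005,0.002,-0.015,0,0,0,1,0.005,0.002,-0.015,0,0,0,1,0.005,0.002,-0.015,0,0,0,1,0.005,0.002,-0.015,0,0,0,1,0.005,0.002,-0.015,0,0,0,1,0.005,0.002,-0.015,0,0,0,1,0.005,0.002,-0.015,0,0,0,1,0.004,0.002,-0.011,0,0,0,1,0.003,0.002,-0.008,0,0,0,1,0.002,0.001,-0.004,0,0,0,1]'; python3 -m inch '[0,0,0,0,0,0,1,0,0,0,0,0,0,1]'; python3 to.py 613.8 86.5 223 15 -8
python3 - <<'E'
from h import *
shot("side","side14"); shot("wrist","wrist14")
E
```

```text
t: 36.5
eef_pos: [452.4, 325.3, 190.1]
tcp_rot: [-1.711, 0.001, 0.257]
ft_force: [-0.2, 0.4, -6.2]
opening: 0.147
t: 37.5
eef_pos: [532.6, 204.1, 190.8]
tcp_rot: [-1.711, -0.0, 0.256]
ft_force: [0.5, -0.2, -7.6]
opening: 0.145
t: 38.5
eef_pos: [607.6, 90.6, 189.6]
tcp_rot: [-1.711, -0.0, 0.255]
ft_force: [-0.2, 0.3, -7.1]
opening: 0.145
t: 38.7
eef_pos: [607.0, 91.6, 189.7]
tcp_rot: [-1.71, -0.0, 0.256]
ft_force: [0.9, -0.0, -6.6]
opening: 0.144
t 38.7 TIP [605.7  96.7 227.4] rpy [-98.   -0.   14.7] open 0.144 F [ 0.9 -0.  -6.6] q [ 0.11  0.46  1.58 -0.16  1.08 -1.64]
rotvec(tool) [-0.   -0.32 -0.04]  delta in current axes [  5.3   6.  -11.2]  delta in target axes [  5.2   6.  -11.3]
```

View pics/side14.png

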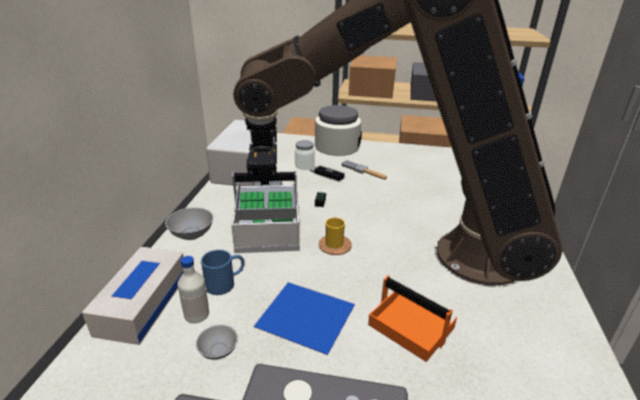

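View pics/wrist14.png

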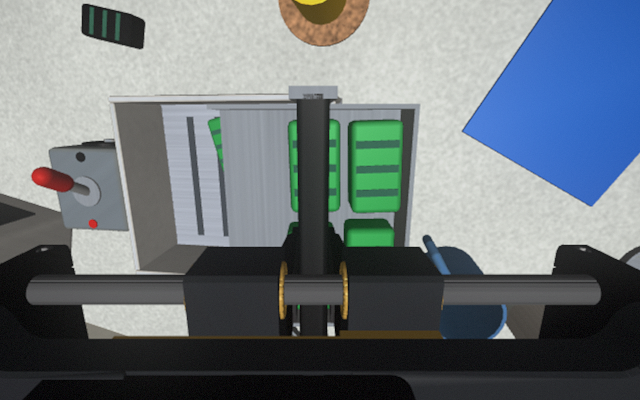

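```bash
python3 -m inch '[0.003,0,0,3,0,0,1,0.002,0,0,5,0,0,1,0,0,0,5,0,0,1,0,0,0,4,0,0,1,0,0,0,3,0,0,1,0,0,0,3,0,0,1,0,0,0,3,0,0,1,0,0,0,3,0,0,1,0,0,0,3,0,0,1,0,0,0,2,0,0,1]'; python3 to.py 613.8 86.5 223 15 30
python3 - <<'E'
from h import *
shot("side","side15"); shot("top","top15")
E
```

```text
t: 39.8
eef_pos: [612.1, 92.4, 189.7]
tcp_rot: [-1.116, -0.0, 0.256]
ft_force: [-0.9, 0.0, -7.2]
opening: 0.148
t 39.8 TIP [616.4  76.2 223.9] rpy [-64.   -0.   14.7] open 0.148 F [-0.9  0.  -7.2] q [-0.16  0.54  1.52  0.43  1.3  -2.15]
rotvec(tool) [ 3.96 -0.26  0.17]  delta in current axes [0.1 5.4 9.1]  delta in target axes [0.2 6.  8.7]
```

View pics/side15.png

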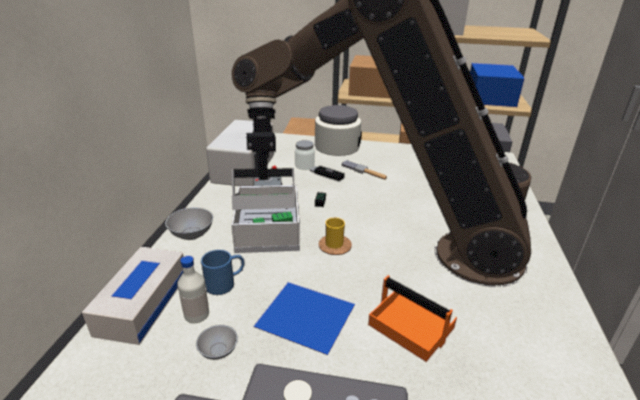

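```bash
python3 -m inch '[0,0,0,2,0,0,1,0,0,0,3,0,0,1,0,0,0,3,0,0,1,0,0,0,3,0,0,1,0,0,0,2,0,0,1,0,0,0,0,0,0,1]'; python3 to.py 613.8 86.5 223 15 43
python3 - <<'E'
from h import *
shot("side","side16"); shot("wrist","wrist16")
E
```

```text
t: 40.5
eef_pos: [612.2, 92.1, 189.4]
tcp_rot: [-0.889, 0.0, 0.255]
ft_force: [-0.7, 0.1, -4.5]
opening: 0.145
t 40.5 TIP [618.2  69.  218.9] rpy [-51.    0.   14.6] open 0.145 F [-0.7  0.1 -4.5] q [-0.24  0.61  1.5   0.59  1.43 -2.28]
rotvec(tool) [ 3.96 -0.29  0.23]  delta in current axes [ 0.1  8.2 16.7]  delta in target axes [ 0.3  9.3 16.1]
```

View pics/wrist16.png

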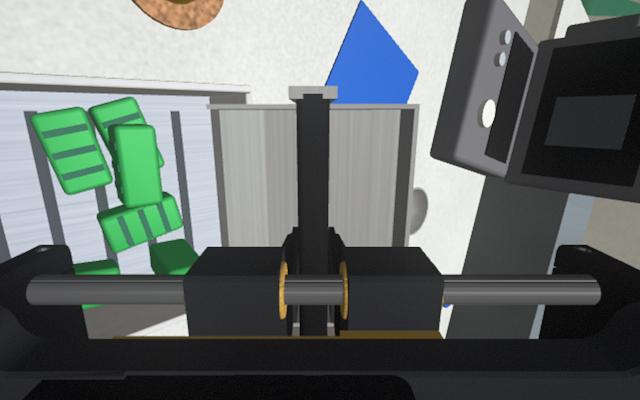

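View pics/side16.png

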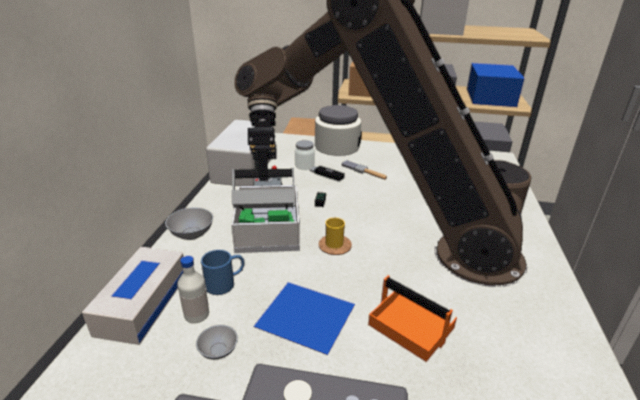

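```bash
python3 -m inch '[0,0,0,3,0,0,1,0,0,0,3,0,0,1,0,0,0,0,0,0,1,0,0,0,0,0,0,1,0,0,0,0,0,0,1,0,0,0,0,0,0,1]'; python3 to.py 613.8 86.5 223 15 0;python3 -m inch '[0,0,0,0,0,0,1,0,0,0,0,0,0,1]'
python3 - <<'E'
from h import *
shot("wrist","wrist17")
E
```

```text
t: 41.2
eef_pos: [612.1, 92.9, 190.3]
tcp_rot: [-0.787, -0.001, 0.257]
ft_force: [-1.0, 0.5, -4.3]
opening: 0.145
t 41.2 TIP [618.8  67.  217.2] rpy [-45.1  -0.1  14.7] open 0.145 F [-1.   0.5 -4.3] q [-0.27  0.64  1.5   0.66  1.49 -2.32]
rotvec(tool) [-44.92  -0.26   0.17]  delta in current axes [ 0.1 10.1 18.4]  delta in target axes [ 0.2 -5.8 20.2]
t: 41.4
eef_pos: [612.1, 92.7, 190.0]
tcp_rot: [-0.786, -0.001, 0.256]
ft_force: [0.5, -0.9, -4.6]
opening: 0.147
```

View pics/wrist17.png

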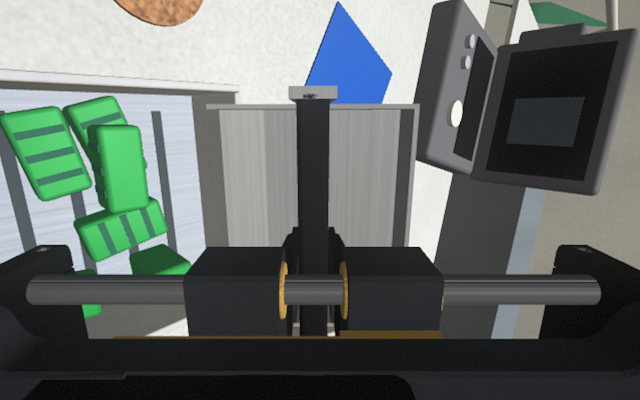

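```bash
python3 -m inch '[0,-0.005,0,-6,0,0,1,0,0,0,-8,0,0,1,0,0,0,-8,0,0,1,0,0,0,-8,0,0,1,0,0,0,-8,0,0,1,0,0,0,-7,0,0,1,0,0,0,0,0,0,1]'
python3 - <<'E'
from h import *
c=shot("top","top18"); m=max(blobs(c,"blue"),key=lambda b:b[2][4] if abs(b[1][0]-209)<30 and abs(b[1][1]-205)<30 else 0)
q=np.array([ray(c,uv[::-1],4)[:2] for uv in np.argwhere(m[0])],np.float32); print(cv2.minAreaRect(q))
E
python3 to.py 450 318 230 -15.1
```

```text
t: 42.15
eef_pos: [612.0, 91.8, 194.1]
tcp_rot: [-1.573, -0.001, 0.26]
ft_force: [0.6, 0.3, -4.1]
opening: 0.14
((465.28033447265625, 339.3330078125), (123.6962890625, 164.17965698242188), 76.3188247680664)
t 42.2 TIP [612.2  91.1 231.7] rpy [-89.9  -0.   14.8] open 0.147 F [ 0.   0.7 -5.2] q [ 0.04  0.47  1.55  0.    1.12 -1.79]
rotvec(tool) [-9.000e-02  2.993e+01 -2.000e-02]  delta in current axes [-98.7   2.1 260.9]  delta in target axes [-215.7    1.7  176.9]
```

```bash
python3 -m inch '[-0.006,0,0.015,0,0,0,1,-0.01,0,0.027,0,0,0,1,-0.011,0,0.03,0,0,0,1,-0.011,0,0.03,0,0,0,1,-0.011,0,0.03,0,0,0,1,-0.011,0,0.03,0,0,0,1,-0.011,0,0.03,0,0,0,1,-0.011,0,0.03,0,0,0,1,-0.01,0,0.025,0,0,0,1,-0.006,0,0.014,0,0,0,1]'; python3 -m inch '[0,0,0,0,6,0,1,0,0,0,0,6,0,1,0,0,0,0,6,0,1,0,0,0,0,6,0,1,0,0,0,0,6,0,1,0,0,0,0,0,0,1]'
python3 - <<'E'
from h import *
c=shot("top","top19")
shot("wrist","wrist19")
E
python3 to.py 450 318 79.5 -15.1
```

```text
t: 43.2
eef_pos: [450.7, 317.7, 193.0]
tcp_rot: [-1.569, 0.002, 0.256]
ft_force: [-0.2, -0.2, -4.2]
opening: 0.146
t: 43.8
eef_pos: [452.2, 316.2, 193.0]
tcp_rot: [-1.571, 0.001, -0.271]
ft_force: [1.1, 0.1, -4.4]
opening: 0.147
t 43.9 TIP [452.2 316.3 231.1] rpy [-90.    0.  -15.2] open 0.15 F [-0.6  0.3 -3.3] q [ 0.49  0.37  1.72  0.    1.05 -0.81]
rotvec(tool) [ 0.   -0.12 -0.03]  delta in current axes [ -2.5 151.6   1. ]  delta in target axes [ -2.6 151.6   1. ]
```

View pics/wrist19.png

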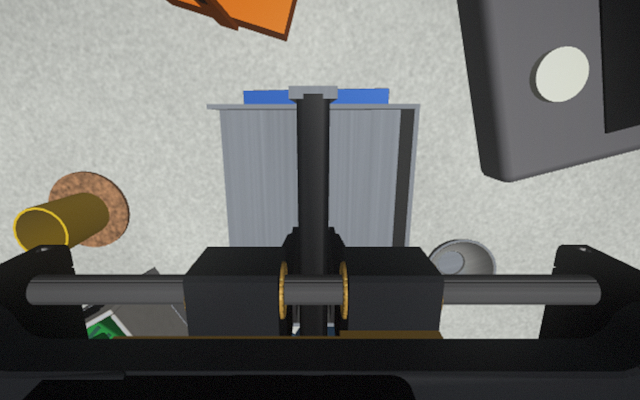

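View pics/top19.png

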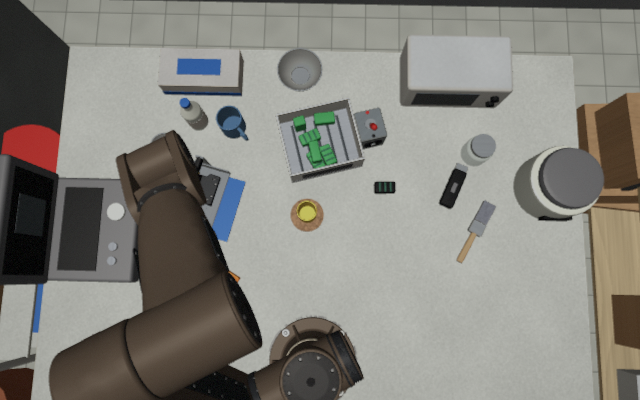

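The tray is empty, with all blocks in the bin around top (318,140). Now lowering the tray onto the mat.

```bash
python3 -m inch '[-0.002,0.02,0.001,0,0,0,1,0,0.03,0,0,0,0,1,0,0.03,0,0,0,0,1,0,0.03,0,0,0,0,1,0,0.02,0,0,0,0,1,0,0.01,0,0,0,0,1,0,0.005,0,0,0,0,1,0,0,0,0,0,0,1,0,0,0,0,0,0,1]'; python3 to.py 450 318 79.5 -15.1; python3 -m inch '[0,0.003,0,0,0,0,1,0,0.002,0,0,0,0,1,0,0,0,0,0,0,1]';  python3 to.py 450 318 79.5 -15.1
```

```text
t: 44.8
eef_pos: [451.0, 318.5, 49.2]
tcp_rot: [-1.57, -0.001, -0.267]
ft_force: [-0.5, 0.3, -4.4]
opening: 0.145
t 44.8 TIP [450.9 318.5  87.2] rpy [-89.9  -0.1 -15.3] open 0.145 F [-0.5  0.3 -4.4] q [ 0.5   0.55  1.87 -0.    0.72 -0.81]
rotvec(tool) [-0.06 -0.21  0.08]  delta in current axes [-0.7  7.7 -0.8]  delta in target axes [-0.7  7.7 -0.7]
t: 45.1
eef_pos: [450.4, 318.3, 43.3]
tcp_rot: [-1.571, -0.0, -0.267]
ft_force: [0.0, -0.1, -3.2]
opening: 0.15
t 45.1 TIP [450.4 318.3  81.3] rpy [-90.   -0.  -15.3] open 0.15 F [ 0.  -0.1 -3.2] q [ 0.5   0.56  1.87 -0.    0.71 -0.81]
rotvec(tool) [-0.   -0.22  0.02]  delta in current axes [-0.3  1.8 -0.4]  delta in target axes [-0.3  1.8 -0.4]
```

```bash
python3 -m inch '[0,0.002,0,0,0,0,1,0,0.001,0,0,0,0,1,0,0,0,0,0,0,1,0,0,0,0,0,0,-1,0,0,0,0,0,0,-1,0,0,0,0,0,0,-1,0,0,0,0,0,0,-1,0,0,0,0,0,0,-1,0,0,0,0,0,0,-1,0,0,0,0,0,0,-1]'; python3 -m inch '[0,0,0,0,0,0,-1,0,-0.01,0,0,0,0,-1,0,-0.03,0,0,0,0,-1,0,-0.04,0,0,0,0,-1,0,-0.04,0,0,0,0,-1,0,-0.03,0,0,0,0,-1,0.04,0,-0.02,0,0,0,-1,0.04,0,-0.02,0,0,0,-1,0.03,0,-0.02,0,0,0,-1,0,0,0,0,0,0,-1]'; python3 to.py 727 -137 230 15
python3 - <<'E'
from h import *
for n in("top","side","wrist"): shot(n,n+"20")
E
python3 meas.py
```

```text
t: 46.1
eef_pos: [450.4, 318.3, 40.2]
tcp_rot: [-1.571, -0.0, -0.268]
ft_force: [0.6, -0.2, 0.7]
opening: 0.676
t: 47.1
eef_pos: [542.9, 228.5, 190.9]
tcp_rot: [-1.571, -0.002, -0.271]
ft_force: [-0.1, 0.6, 0.3]
opening: 0.999
t 47.1 TIP [542.9 228.5 228.9] rpy [-90.   -0.1 -15.5] open 0.999 F [-0.1  0.6  0.3] q [ 0.29  0.43  1.63 -0.    1.08 -1.01]
rotvec(tool) [ 2.000e-02 -3.052e+01  9.000e-02]  delta in current axes [ 275.2   -0.7 -302.9]  delta in target axes [  83.2   -1.1 -400.7]
rim+ctl ctr [640.5  -9.9] size [192.6 229.5] ang 14.9 z 99.40093153515446 568
rim ctr [638.3  -3.1] size [192.6 215.6] ang 14.7 z 99.37742060544755 454
ctlbox ctr [ 647.3 -146.4] size [162.5 102.7] ang 0.0 z 99.94170535037297 923
beaker rim ctr [0. 0.] size [0. 0.] ang 0.0 z nan 0
coaster [413.2  26.2   5. ]
handle ctr [0. 0.] size [0. 0.] ang 0.0 z nan 0
mat [515.4 221.8] [12.8  5.7] 20.85249137878418
grn [319. 142.] [649.7   1.5] [170.6 108.5] 3.9
grn [299. 123.] [699.7  56.4] [43.6 33.2] 15.4
red 36 [ 656.6 -154.   148.5] [ 647.2 -162.5  100. ] [ 717.  -138.3  155. ] [111 366] [129 376]
  return _methods._mean(a, axis=axis, dtype=dtype,
  ret = ret.dtype.type(ret / rcount)
```

View pics/wrist20.png

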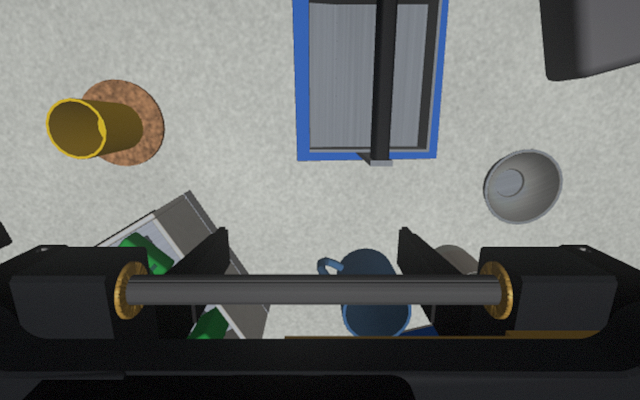

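View pics/side20.png

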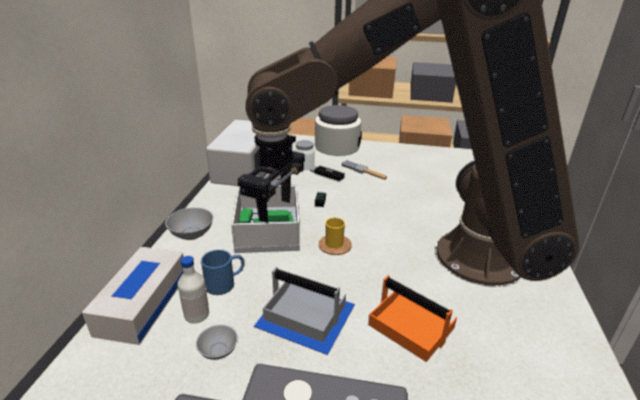

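```bash
python3 -m inch '[0,0,0,0,-7.5,0,1,0,0,0,0,-7.5,0,1,0,0,0,0,-7.5,0,1,0,0,0,0,-8,0,1,0,-0.01,-0.03,0,0,0,1,0,-0.01,-0.03,0,0,0,1,0,0,-0.03,0,0,0,1,0,0,-0.03,0,0,0,1,0,0,-0.03,0,0,0,1,0,0,-0.03,0,0,0,1]'; python3 -m inch '[0,0,-0.03,0,0,0,1,0,0,-0.03,0,0,0,1,0,0,-0.03,0,0,0,1,0,0,-0.03,0,0,0,1,0,0,-0.03,0,0,0,1,0,0,0,0,0,0,1,0,0,0,0,0,0,1]'; python3 to.py 627 -164 128 15; python3 tog.py
python3 - <<'E'
from h import *
np.set_printoptions(precision=1,suppress=True)
for n in("top","side"):
    c=shot(n,n+"21"); W=cloud(c); m=cv2.inRange(hsv(c),*R_["green"])>0
    d=W[...,:2]-[638.4,-5.3]; u=d@[.966,.259]; v=d@[-.259,.966]
    k=m&(np.abs(u)<140)&(np.abs(v)<140); print(n,k.sum(),"u",u[k].min(),u[k].max(),"v",v[k].min(),v[k].max(),"zmax",np.percentile(W[...,2][k],[50,98,100]))
c=cv2.imread("pics/top21.png"); cv2.imwrite("pics/top21a.png",cv2.resize(c[85:235,170:400],None,fx=3.4,fy=3.4))
E
```

```text
t: 48.3
eef_pos: [587.4, 57.8, 210.8]
tcp_rot: [-1.571, -0.001, 0.267]
ft_force: [-0.4, 0.9, -0.1]
opening: 0.215
t: 49.0
eef_pos: [626.7, -86.3, 210.4]
tcp_rot: [-1.571, -0.0, 0.265]
ft_force: [-1.1, 0.5, 0.3]
opening: 0.006
t 49.0 TIP [626.7 -86.3 248.4] rpy [-90.   -0.   15.2] open 0.006 F [-1.1  0.5  0.3] q [-0.24  0.47  1.5   0.    1.17 -2.08]
rotvec(tool) [-0.01  0.18  0.  ]  delta in current axes [-20.1 120.4 -75.1]  delta in target axes [-19.8 120.4 -75.1]
wrist 373 [ 653.2 -154.   149. ] u from pivot -24.240861100660915
side 19 [ 652.8 -149.6  142.8] u from pivot -23.46092935968113
top 249 u -139.6870266342724 91.27661751603519 v -4.5960543570424095 61.76121999986741 zmax [ 57.7  87.  615.5]
side 425 u -79.9391510988882 80.54952592099573 v -60.77403854127365 63.44911455572797 zmax [71.9 86.2 87.4]
```

View pics/top21a.png

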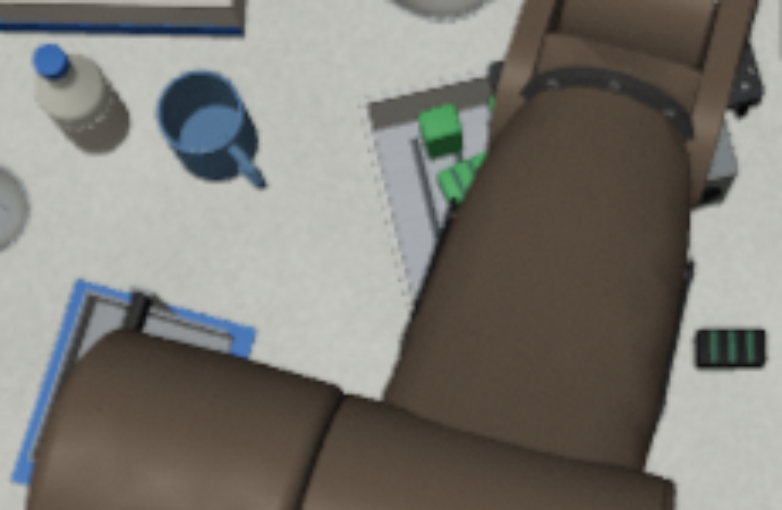

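Run:
```python
import cv2
c=cv2.imread("pics/top19.png"); cv2.imwrite("pics/top19a.png",cv2.resize(c[90:190,265:395],None,fx=6,fy=6,interpolation=cv2.INTER_CUBIC))
```

```text
(no output)
```

View pics/top19a.png

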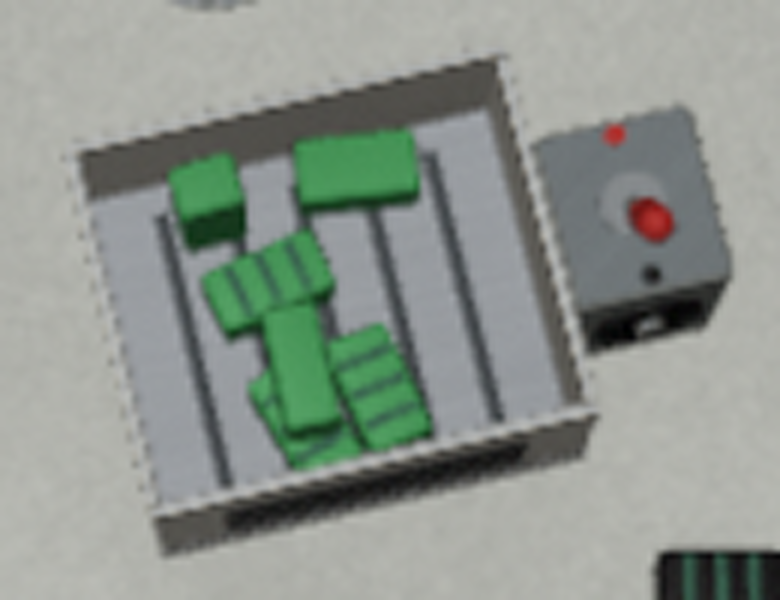

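Six blocks lie in the bin, at crop (208,200), (357,168), (268,283), (300,365), (380,385) and (300,430). All are below the rim, with highest tops at about 87 mm. Next, the toggle ON, pushed from the near side.

```bash
python3 -m inch '[-0.01,0,-0.025,0,0,0,1,-0.01,0,-0.025,0,0,0,1,0,0,-0.025,0,0,0,1,0,0.02,0,0,0,0,1,0,0.03,0,0,0,0,1,0,0.03,0,0,0,0,1,0,0.025,0,0,0,0,1,0,0.015,0,0,0,0,1,0,0,0,0,0,0,1,0,0,0,0,0,0,1]'; python3 to.py 627 -164 128 15;python3 -m inch '[0.012,0,0,0,0,0,1, 0.012,0,0,0,0,0,1]'; python3 -m inch '[0.012,0,0,0,0,0,1, 0.012,0,0,0,0,0,1, 0,0,0,0,0,0,1]';  python3 -m inch '[-0.015,0,0,0,0,0,1, -0.015,0,0,0,0,0,1,0,0,0,0,0,0,1]'; python3 tog.py
```

```text
t: 50.25
eef_pos: [627.6, -164.4, 90.9]
tcp_rot: [-1.571, -0.001, 0.265]
ft_force: [0.8, -0.5, 0.2]
opening: 0.001
t 50.25 TIP [ 627.6 -164.4  128.9] rpy [-90.   -0.   15.2] open 0.001 F [ 0.8 -0.5  0.2] q [-0.36  0.61  1.58  0.    0.94 -2.19]
rotvec(tool) [0.02 0.2  0.03]  delta in current axes [-0.5  0.9  0.5]  delta in target axes [-0.5  0.9  0.5]
t: 50.45
eef_pos: [651.8, -158.4, 91.8]
tcp_rot: [-1.572, -0.002, 0.265]
ft_force: [-0.8, -0.8, 1.6]
opening: 0.005
t: 50.75
eef_pos: [672.9, -152.1, 90.6]
tcp_rot: [-1.57, 0.005, 0.266]
ft_force: [-12.7, -2.1, 9.8]
opening: 0.004
t: 51.05
eef_pos: [644.4, -160.1, 90.5]
tcp_rot: [-1.571, -0.0, 0.264]
ft_force: [0.7, 0.2, -0.3]
opening: 0.004
wrist 93 [ 687.  -148.6  139.7] u from pivot 9.872771989461059
side 38 [ 692.5 -142.2  143.4] u from pivot 16.782640061991643
```

```bash
python3 -m inch '[0,-0.02,0,0,0,0,1,0,-0.03,0,0,0,0,1,0,-0.03,0,0,0,0,1,0,-0.04,0,0,0,0,1,-0.03,-0.02,-0.02,0,0,0,1,-0.03,0,-0.03,0,0,0,1,-0.03,0,-0.03,0,0,0,1,-0.03,0,-0.03,0,0,0,1,-0.03,0,-0.03,0,0,0,1,0,0,0,0,0,0,1]'; python3 -m inch '[0,0,-0.03,0,0,0,1,0,0,-0.03,0,0,0,1,0,0,-0.03,0,0,0,1,0,0,0,0,0,0,1]';python3 tog.py; python3 meas.py 2>/dev/null
python3 - <<'E'
from h import *
np.set_printoptions(precision=1,suppress=True)
for n in("top","side","wrist"):
    c=shot(n,n+"22")
c=cv2.imread("pics/top22.png"); cv2.imwrite("pics/top22a.png",cv2.resize(c[85:255,160:400],None,fx=3.3,fy=3.3))
for n in("side","top"):
    c=shot(n);W=cloud(c);m=(cv2.inRange(hsv(c),(18,120,40),(38,255,255))>0)&(W[...,2]>70)&(W[...,2]<95)&(W[...,0]<520); q=W[m]
    if len(q)>5: print(n,"beaker",cv2.minEnclosingCircle(q[:,:2].astype(np.float32)),np.median(q[:,2]))
E
```

```text
t: 52.2
eef_pos: [535.1, -338.3, 230.3]
tcp_rot: [-1.572, 0.0, 0.261]
ft_force: [0.4, 0.0, -0.2]
opening: 0.006
t: 52.6
eef_pos: [561.2, -423.7, 229.3]
tcp_rot: [-1.571, -0.0, 0.263]
ft_force: [-1.0, 1.1, 0.1]
opening: 0.006
side 36 [ 692.  -140.8  145.1] u from pivot 16.733451419427553
top 49 [ 693.7 -145.3  144.6] u from pivot 17.175522202826908
rim+ctl ctr [640.  -9.] size [191.4 227.8] ang 14.8 z 99.25225515168373 493
rim ctr [638.3  -3.1] size [191.4 215.7] ang 14.7 z 99.23573886993655 403
ctlbox ctr [ 670.8 -148.7] size [131.4  86.2] ang 14.6 z 99.83822974392987 838
beaker rim ctr [0. 0.] size [0. 0.] ang 0.0 z nan 0
handle ctr [452.6 316.2] size [ 13.4 152.7] ang 75.4 z 108.56397937245514 238
mat [449.5 321.1] [166.1 185. ] 75.75247192382812
grn [318. 141.] [649.8   2.3] [171.2 107.2] 2.6
grn [299. 123.] [699.5  56.5] [43.7 33. ] 17.0
red 48 [ 693.6 -145.3  143.9] [ 684.4 -153.   127.9] [ 706.1 -137.   155. ] [109 367] [118 372]
side beaker ((423.0555419921875, 26.337444305419922), 31.778141021728516) 75.42516171079129
```

View pics/top22a.png

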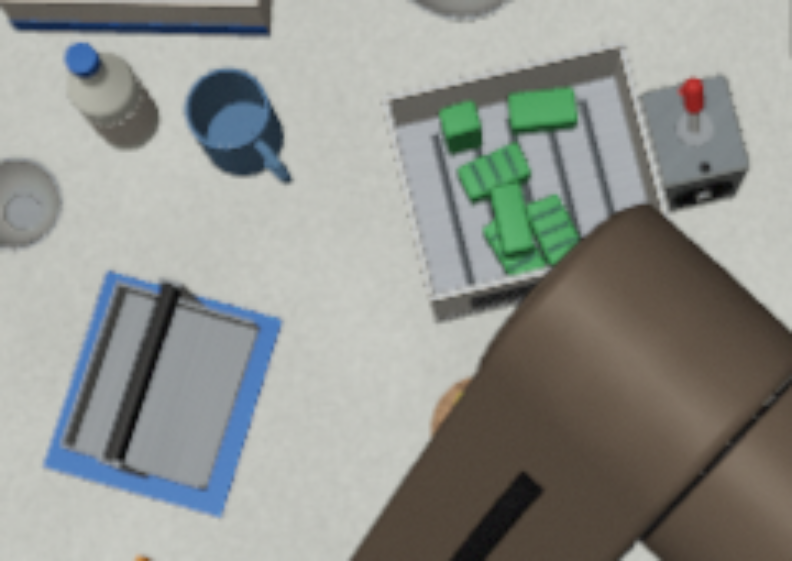

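View pics/side22.png

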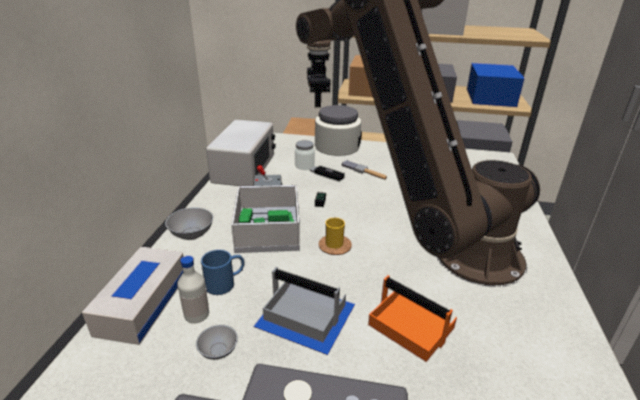

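The toggle reads as it did at the start (ON), and the beaker, tray and blocks are all in place. Handing in.

```bash
python3 -c '
from cell import env
print(env.job_done(), env.state()["t"])'
```

```text
the job is handed in; nothing more can be done
the job is handed in; nothing more can be done
```

The job is done and handed in at about 53 s of the 208 s allowed; the hand-in reports no verdict.

**What I did:**
- I flipped the fan off and stood the beaker on the coaster.
- I put the two bench blocks in the bin and tipped the four tray blocks in over the open edge, to about 45°.
- I set the empty tray back on its mat and flipped the fan on.

**Last checks:**
- **Toggle:** leaning to the far side, at the same spot as the initial ON reading.
- **Blocks:** all six are inside the walls, some piled up; the highest top is about 87 mm, under the rim.
- **Tray:** looks upright on the mat, with its handle about 6 mm from the mat's measured centre.
- **Beaker:** at (423, 26) mm on the coaster at (423, 27), and looks upright.
- **Bystanders:** they look unmoved in the pictures I viewed; I did not measure them again.

**What disagreed:** the fingertips really end about 38 mm short of the reported TCP, as both the wrist and side depth showed. Because of this my first stroke at the toggle passed over it without touching. I corrected for the offset in every later move. I found only two green bench blocks; no view showed a third.

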